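# Sight tube from the parts crate to the calibration plate

### The arm

A 6-joint arm with a two-finger parallel gripper is mounted at the origin on the work surface. World frame = base frame: x ahead of the robot, y to its left, z up, the work surface at z = 0. Lengths are in m, angles in degrees, forces in N, time in s.
With the tool pointing down it reaches from about 0.3 to 0.75 m from the base axis. Payload 8.5 kg.
Tool frame: the origin (TCP) lies between the finger pads; the fingertips stand ahead of it and the grasp point (between the pads) lies 8 mm behind it (env.tcp_to_tips is the z of the fingertips in the tool frame, in m); z points along the fingers, x is the direction in which the jaws open and shut, and the axes are right-handed (so a half turn about z gives the same grasp; the last joint's range is limited). The gripper opens to 85 mm and grips with 20 to 120 N. Pads are 22 mm wide; open, the fingers measure 114 mm over their backs; the gripper's body (76 mm by 85 mm) begins 54 mm behind the grasp point. The pads swing forward as they close: fully open they stand 13 mm farther back than shut.
Start: joints at [63.524, 21.807, 74.336, -0, 83.858, -12.336], TCP at [0.134, 0.533, 0.22] pointing down, gripper open.
Joint ranges: [-178.18, 178.18], [-50.72, 133.34], [12.68, 142.11], [-81.47, 261.47], [9.98, 163.14], [-165.26, 165.26]. Speed limits (degrees/s): [136.94, 136.94, 180, 180, 180, 180].

### API

Orientations are given as a 3x3 rotation matrix whose columns are the frame's x, y, z axes.
In Python, from rig import observe, viewer, env gives the robot as it stands.
- The arm moves only by the tool jog_arm, never from a script. Its arguments are lists of equal length, an entry for each row: "dr": the turn, a rotation vector about the tool's x, y, z in rad, a list of three; "slide": the shift along the tool's x, y, z in m, a list of three; "gripper": the opening, from -1 (shut) to 1 (fully open), so that 0 is half open. In form: {"dr": [[rx, ry, rz], ...], "slide": [[dx, dy, dz], ...], "gripper": [gripper, ...]}. A call has exactly 10 rows; each row shifts and turns the commanded pose from where the row before left it, along the tool's axes as they then stand; what a row does not reach is not made up. A row lasts 1/10 s, in which the tool goes at most 50 mm and 8.59 degrees, less where a joint would pass 70% of its speed; a pose out of reach is approached as far as the arm can. A call is refused whole if a number of a shift passes 0.05 or a number of a turn 0.15, either way. A call with a gripper value outside its range is refused whole. The fingers move at their own pace and stop on an object; "force" is the grip in N (left out, the last holds). Time passes only in rows, so rows that do not move let the fingers close, or fill a call up. It gives the time, the measured TCP pose, the force and the opening at its end, in the units of the state.
- observe(): the state, without advancing time (a new reading comes with each control period).
- viewer.get_image(name): name is "scene" or "top" or "wrist"; returns a dict with "pixels" (420x560x3 uint8, blue, green, red), "camera_matrix" (3x3 intrinsics, pixels), "R" (3x3) and "t" (3): a world point X has camera coordinates R X + t. Camera axes: x right, y down, z forward; pixel columns grow to the right and rows downward; lengths in m; the calibration is good to about 2 mm. A picture is of the moment at which its call begins. There is no depth.
- env.close_job(): hands the job in, once; it reports no verdict.
The state is a dict: "time_s": time; "q": joint angles; "qvel": joint speeds; "joint_efforts": joint torques, N m; "position": TCP position; "tool_rot": TCP orientation; "ft_force": force on the tool from outside, world axes, zero at the start; "wrist_torque": the same for the moment, N m; "grip_width": finger opening in m.
Only numpy, scipy, OpenCV 4.12 (cv2) and the standard library are available. Lean on these libraries where they do the work, as an engineer would, in place of code of your own. Each camera call takes 0.05 s, during which the arm holds its last target.

### The job

Find the bronze sight tube among the parts in the crate, lift it out, lay it level in the V-rest and let go of it there. Then take it again and stand it gently upright, square foot down and eyepiece up, in the middle of the round marble plate. Leave the other parts in the crate and do not disturb the glass prism.

Things in the scene. Friction and masses are not known exactly. Their poses are not given: they have to be found in the camera images.
- sight_tube: Target: bronze tube, 170 mm long, 0.17-0.32 kg. Origin at mid-length on its axis, x axis along it to the eyepiece. Square foot flange 50 x 50 mm at x = -85 to -71 mm; round waist 34 mm in diameter to x = +35; black ebonite eyepiece block, 50 x 50 mm square, to x = +85, in line with the foot. In the crate it lies on its flats, axis 25 mm above the crate floor, eyepiece roughly towards the robot.
- tube_waist (a point): Point on the sight tube's axis in the middle of the waist (x = -18 mm), near its centre of mass
- tube_grip (a point): Point on the sight tube's axis in the middle of the black eyepiece block (x = +60 mm); a grasp here, tilted 45 degrees over the eyepiece's end, can take the lying tube from the V-rest and, after half a turn of the wrist about the tool axis, stand it up
- tube_foot (a point): Centre of the flat outer face of the sight tube's square foot (x = -85 mm)
- nickel_tube: Bystander in the crate: loose tube of the same shape and size as the sight tube and with the same black eyepiece, but silvery nickel. Origin and axes as for the sight tube
- loupe: Bystander in the crate: loose loupe, flat black handle 75 x 18 x 16 mm along its x axis and round silvery lens mount 56 mm in diameter, 16 mm thick, centred at x = +63 mm. Origin under the middle of the handle. The two tubes and the loupe lie roughly side by side about 90 mm apart, in any order
- ebonite_knob: Bystander in the crate: loose black round knob, 58 mm in diameter, 38 mm high, near the crate's far wall. Origin at the centre of its underside
- crate: Fixed open wooden crate with blue lining, inside 310 mm (its x) by 290 mm (its y), walls 8 mm thick and 50 mm high above the desk, inner floor 6 mm above the desk. Origin under its centre, on the desk
- v_rest: Fixed rest: two green V supports on a dark steel base 100 x 70 x 8 mm. Supports 10 mm thick, at x = -33 and +33 mm along the rest's x axis (56 mm free between them for fingers); 45-degree arms reach 61 mm high, 61 mm across. They carry the tube's waist, either way round. Origin under its centre, on the desk; x axis points roughly to the robot's left
- rest_seat (a point): Point midway between the two V supports, 60 mm above the desk, where the tube's axis passes when its waist lies in both Vs (the V-rest's x axis is then the tube's axis); the middle of the waist belongs here
- plate: Fixed round white marble plate, 130 mm in diameter, 30 mm high, with a thin inlaid brass ring 80 mm in diameter about its middle. Origin under its centre, on the desk. Plate and V-rest can be either way round on the robot's right
- plate_top (a point): Centre of the marble plate's top face, 30 mm above the desk
- prism: Bystander: loose clear glass three-sided prism standing on end on the desk beyond the plate and rest, 60 mm high, 66 mm wide. Origin at the centre of its underside
Mind the look-alikes: they are no part of the job. Leave any orange or pink look-alike of the sight_tube alone. Of the things that look like the plate, the larger one is meant.

How it is judged (in metres and radians):
On the way:
1. the sight tube lies level in both Vs of the rest, the middle of its waist within 18 mm of the rest's middle, let go (distance between tube_waist and rest_seat below 0.018 m and z of tube_waist in the frame of rest_seat below 0.006 m and angle between the x axis of sight_tube and the x axis of v_rest, either way round below 0.1 rad and linear speed of sight_tube below 0.02 m/s and contact force between the fingers and sight_tube below 0.1 N), for 0.2 s.
At the end, for the whole second after the job is handed in: The sight tube stands upright (within 3.4 degrees), eyepiece up, its square foot flat on the marble plate (within 5 mm in height) and centred within 20 mm, released and at rest; the nickel tube, the loupe and the knob still lie in the crate (angle between sight_tube's own x axis and vertical below 0.06 rad and horizontal distance between tube_foot and plate_top below 0.02 m and z of tube_foot in the frame of plate_top between -0.005 and 0.005 m and linear speed of sight_tube below 0.02 m/s and z of each of nickel_tube, loupe, ebonite_knob in the frame of crate below 0.045 m and horizontal distance between nickel_tube and crate below 0.16 m and horizontal distance between each of loupe, ebonite_knob and crate below 0.19 m); the robot touches nothing.
It fails at once if the prism is moved by more than 20 mm (distance of prism from where it was at the start of the episode above 0.02 m).
It fails at once if the sight tube strikes the marble plate with more than 60 N (contact force between sight_tube and plate above 60 N).
It fails at once if the nickel tube is lifted out of the crate (z of nickel_tube in the frame of crate above 0.08 m).
It also fails if it takes over 64 s, if anything falls off the work surface, if the arm or the gripper's body presses on something with over 40 N, if the wrist force passes 120 N, or if a joint passes its speed limit or range.

## Working session

There is one attempt and no reset: what is moved stays moved. The work goes in short steps, Python scripts to look and compute and a tool call to move; the robot and the scene stay as the last step left them, time stands still between calls to the robot, and variables do not carry over. Pictures are saved under pics/ and viewed, and the job is handed in when it is done.

Besides the shell and the picture viewer there is one more tool, called as name(argument=value, ...), one argument or row to a line, values as JSON. jog_arm: Moves the arm, as the interface text tells. Its arguments: {"type":"object","properties":{"dr":{"type":"array","items":{"type":"array","items":{"type":"number"}}},"slide":{"type":"array","items":{"type":"array","items":{"type":"number"}}},"gripper":{"type":"array","items":{"type":"number"}},"force":{"type":"number"}},"required":["dr","slide","gripper"]}

```bash
ls; mkdir -p pics; python3 - <<'E'
from rig import observe, viewer, env
import cv2,numpy as np
s=observe();print(s); print(env.tcp_to_tips)
for n in ["scene","top","wrist"]:
    i=viewer.get_image(n);cv2.imwrite(f"pics/{n}0.png",i["pixels"]);print(n,i["camera_matrix"],i["R"],i["t"])
E
```

```text
pics
{'time_s': 0.0, 'q': array([ 6.35255278e+01,  2.18406719e+01,  7.43861128e+01,  1.45118178e-03,
        8.38589116e+01, -1.23359526e+01]), 'qvel': array([0.00569949, 0.0266503 , 0.04334523, 0.01767454, 0.05834705,
       0.04348786]), 'joint_efforts': array([-2.64523587e-04, -4.48472786e+01, -2.31271577e+01, -2.64775808e-04,
        4.89754122e-03,  4.85518092e-05]), 'position': array([0.13419769, 0.53304636, 0.21970678]), 'tool_rot': array([[ 2.44269141e-01,  9.69707230e-01, -6.89315719e-04],
       [ 9.69706382e-01, -2.44269871e-01, -1.32760884e-03],
       [-1.45577095e-03, -3.44139982e-04, -9.99998881e-01]]), 'ft_force': array([ 0.81786654, -0.90600629, -0.23883999]), 'wrist_torque': array([ 0.00026699, -0.09543166, -0.04318058]), 'grip_width': 0.08534517438142962}
0.011
scene [[425.97363741   0.         273.00959487]
 [  0.         425.97363741 206.50276195]
 [  0.           0.           1.        ]] [[-0.07055174  0.99740479 -0.01435778]
 [ 0.83977759  0.05162178 -0.5404709 ]
 [-0.53832709 -0.05018851 -0.84124019]] [-0.08070118 -0.35041432  1.66190693]
top [[525.69642023   0.         279.66027647]
 [  0.         525.69642023 207.69346992]
 [  0.           0.           1.        ]] [[-0.01202069 -0.99990613 -0.00657575]
 [-0.98930818  0.01284865 -0.14527298]
 [ 0.14534383  0.00475917 -0.98936976]] [0.11816575 0.45229199 1.38090258]
wrist [[324.22117163   0.         278.77522538]
 [  0.         324.22117163 204.09029615]
 [  0.           0.           1.        ]] [[ 2.45295078e-01  9.69448463e-01  4.75987826e-05]
 [ 9.20462289e-01 -2.32915742e-01  3.13846190e-01]
 [ 3.04268793e-01 -7.69411129e-02 -9.49473837e-01]] [-0.5487941  -0.03929884  0.38077752]
```

View pics/top0.png

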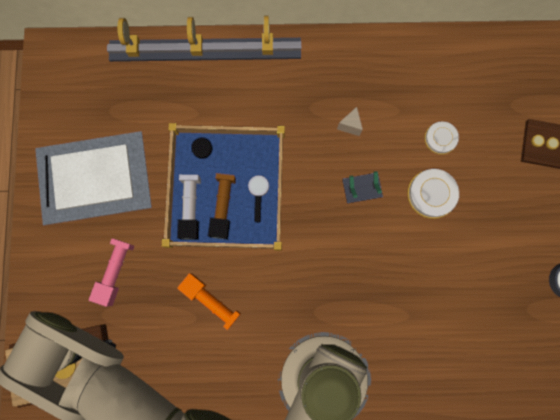

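View pics/scene0.png

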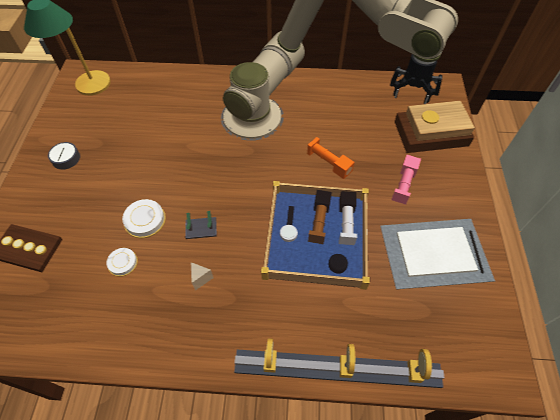

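View pics/wrist0.png

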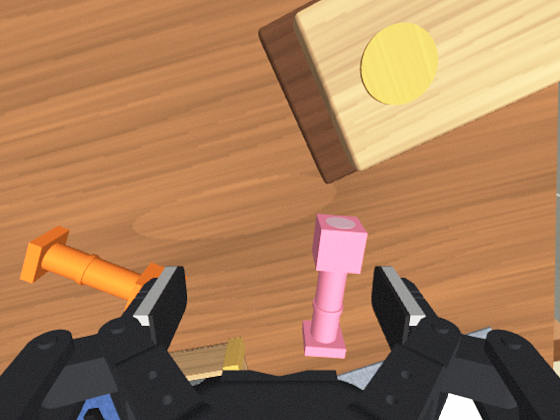

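Candidates in top view: brown/bronze tube in crate (222,205), silvery nickel tube in crate (188,205), pink tube on the desk (112,272), orange tube on the desk (209,302). By the description I choose the bronze one at (222,205). The plate is the larger disc at (434,193), not the small one at (442,138); the V-rest is at (363,187) and the prism at (352,122). Next, close crops to check these.

```bash
cat > h.py <<'E'
import numpy as np,cv2
def ray(i,u,v,z):
    K,R,t=i["camera_matrix"],i["R"],i["t"]
    d=R.T@np.linalg.inv(K)@np.array([u,v,1.]);c=-R.T@t
    return c+d*(z-c[2])/d[2]
def proj(i,X):
    p=i["camera_matrix"]@(i["R"]@np.asarray(X,float)+i["t"]);return p[:2]/p[2]
E
python3 - <<'E'
from rig import viewer
from h import *
i=viewer.get_image("top");p=i["pixels"]
np.savez("top.npz",**i)
a=cv2.resize(p[115:255,160:290],None,fx=5.5,fy=4.2*5.5/4.2*0.77,interpolation=cv2.INTER_CUBIC)
a=cv2.resize(p[115:255,160:290],None,fx=4.2,fy=4.2,interpolation=cv2.INTER_CUBIC)
b=cv2.resize(p[100:225,330:470],None,fx=4.5,fy=4.5,interpolation=cv2.INTER_CUBIC)
cv2.imwrite("pics/ca.png",a);cv2.imwrite("pics/cb.png",b)
for n,u,v,z in [("eye",219,228,.056),("foot",225,178,.056),("plate",434,193,.03),("rest",363,187,.008),("prism",350,130,0),("crate bl",165.5,243,.05),("tl",172.5,127,.05),("tr",281,130,.05),("br",277.5,245.5,.05)]:
  print(n,ray(i,u,v,z).round(4))
E
```

```text
eye [0.3984 0.2728 0.056 ]
foot [0.5325 0.2574 0.056 ]
plate [ 0.489  -0.3051  0.03  ]
rest [ 0.512  -0.1174  0.008 ]
prism [ 0.677  -0.0879  0.    ]
crate bl [0.3611 0.4145 0.05  ]
tl [0.6772 0.4016 0.05  ]
tr [0.6646 0.1062 0.05  ]
br [0.3509 0.1193 0.05  ]
```

View pics/ca.png

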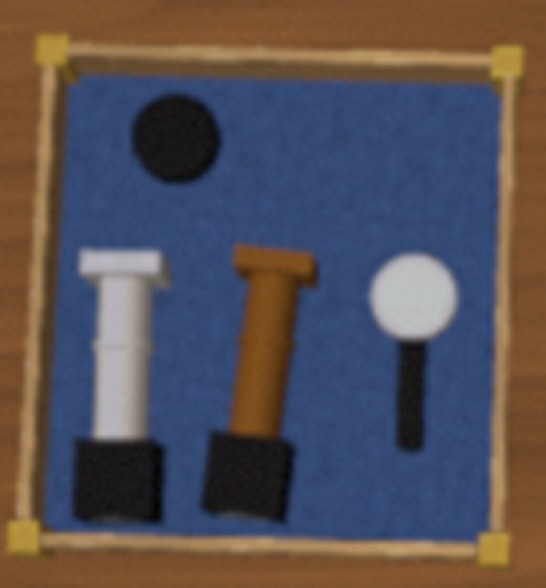

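View pics/cb.png

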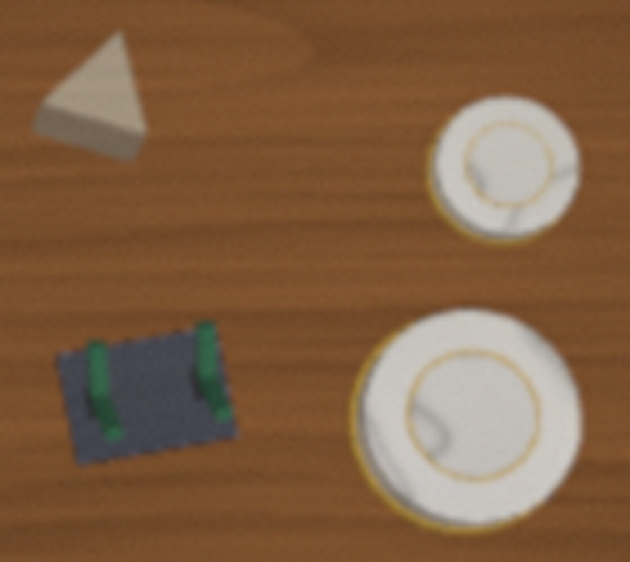

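Crop shows bronze tube (foot at crop (275,262), black eyepiece at (246,476)). The foot-to-eyepiece spacing measures 138 mm, against 138 mm expected, so the choice holds. Moving above its waist.

jog_arm(
  dr=[
    [0, 0, -0.115],
    [0, 0, 0],
    [0, 0, 0],
    [0, 0, 0],
    [0, 0, 0],
    [0, 0, 0],
    [0, 0, 0],
    [0, 0, 0],
    [0, 0, 0],
    [0, 0, 0],
  ],
  slide=[
    [0, 0, 0],
    [-0.025, 0.042, 0],
    [-0.025, 0.042, 0],
    [-0.025, 0.042, 0],
    [-0.025, 0.042, 0],
    [-0.025, 0.042, 0],
    [-0.025, 0.042, 0],
    [-0.025, 0.042, 0.01],
    [-0.025, 0.042, 0.01],
    [-0.021, 0.037, 0],
  ],
  gripper=[1, 1, 1, 1, 1, 1, 1, 1, 1, 1],
)

```text
time_s: 1.2
position: [0.4762, 0.2632, 0.199]
tool_rot: [[0.132, 0.991, -0.002], [0.991, -0.132, -0.001], [-0.001, -0.002, -1.0]]
ft_force: [0.2, 0.8, 0.6]
grip_width: 0.0852
```

```bash
python3 - <<'E'
from rig import observe, viewer, env
import cv2,numpy as np
s=observe();print(s["time_s"],s["q"].round(2),s["position"].round(4),s["tool_rot"].round(4))
i=viewer.get_image("wrist");cv2.imwrite("pics/w1.png",i["pixels"]);np.savez("w1.npz",**i)
E
```

```text
1.2 [ 16.46  22.22  77.35  -0.    80.58 -65.93] [0.4762 0.2632 0.199 ] [[ 1.324e-01  9.912e-01 -2.400e-03]
 [ 9.912e-01 -1.324e-01 -8.000e-04]
 [-1.100e-03 -2.200e-03 -1.000e+00]]
```

View pics/w1.png

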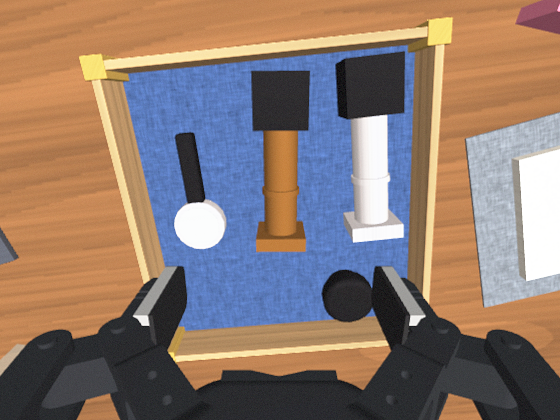

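Wrist view: bronze tube in the middle, eyepiece at (281,100) and foot at (281,237); nickel on the right, loupe on the left, and the knob at (347,295). Measuring.

```bash
python3 - <<'E'
from h import *
i=dict(np.load("w1.npz"))
p=i["pixels"]
for n,u,v,z in [("e1",252,71,.056),("e2",309,71,.056),("e3",308,130,.056),("e4",254,130,.056),("fL",258,224,.056),("fR",304,223,.056),("w",281,185,.031+.017)]:
  print(n,ray(i,u,v,z).round(4))
c=cv2.resize(p[50:260,225:340],None,fx=2.8,fy=2.8,interpolation=cv2.INTER_CUBIC)
cv2.imwrite("pics/w1c.png",c)
E
```

```text
e1 [0.3711 0.2535 0.056 ]
e2 [0.3775 0.3016 0.056 ]
e3 [0.4263 0.2955 0.056 ]
e4 [0.4198 0.2475 0.056 ]
fL [0.5099 0.2372 0.056 ]
fR [0.5149 0.2822 0.056 ]
w [0.4757 0.2646 0.048 ]
```

View pics/w1c.png

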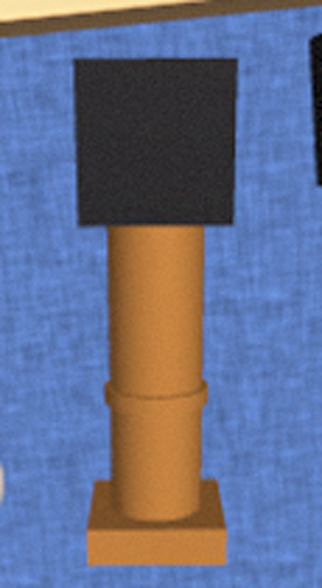

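Waist middle at (0.476, 0.2645), within 1.5 mm of the top-camera value; yaw agrees too. Descending.

jog_arm(
  dr=[
    [0, 0, 0],
    [0, 0, 0],
    [0, 0, 0],
    [0, 0, 0],
    [0, 0, 0],
    [0, 0, 0],
    [0, 0, 0],
    [0, 0, 0],
    [0, 0, 0],
    [0, 0, 0],
  ],
  slide=[
    [0.001, 0, 0.03],
    [0, 0, 0.035],
    [0, 0, 0.035],
    [0, 0, 0.03],
    [0, 0, 0.02],
    [0, 0, 0.015],
    [0, 0, 0.01],
    [0, 0, 0],
    [0, 0, 0],
    [0, 0, 0],
  ],
  gripper=[1, 1, 1, 1, 1, 1, 1, 1, -1, -1],
  force=40,
)

```text
time_s: 2.25
position: [0.4757, 0.2664, 0.0262]
tool_rot: [[0.131, 0.991, 0.002], [0.991, -0.131, 0.0], [0.001, 0.001, -1.0]]
ft_force: [-0.6, -0.6, -1.0]
grip_width: 0.0591
```

jog_arm(
  dr=[
    [0, 0, 0],
    [0, 0, 0],
    [0, 0, 0],
    [0, 0, 0],
    [0, 0, 0],
    [0, 0, 0],
    [0, 0, 0],
    [0, 0, 0],
    [0, 0, 0],
    [0, 0, 0],
  ],
  slide=[
    [0, 0, 0],
    [0, 0, 0],
    [0, 0, 0],
    [0, 0, 0],
    [0, 0, 0],
    [0, 0, 0],
    [0, 0, -0.01],
    [0, 0, -0.02],
    [0, 0, -0.03],
    [0, 0, -0.03],
  ],
  gripper=[-1, -1, -1, -1, -1, -1, -1, -1, -1, -1],
  force=40,
)

```text
time_s: 3.25
position: [0.4749, 0.2662, 0.1166]
tool_rot: [[0.131, 0.991, -0.001], [0.991, -0.131, -0.0], [-0.0, -0.001, -1.0]]
ft_force: [0.7, 0.7, -1.7]
grip_width: 0.0281
```

```bash
python3 - <<'E'
from rig import observe, viewer, env
import cv2,numpy as np
s=observe();print(s["time_s"],s["q"].round(2),s["position"].round(4),s["tool_rot"].round(4),s["grip_width"],s["ft_force"])
i=viewer.get_image("wrist");cv2.imwrite("pics/w2.png",i["pixels"])
E
```

```text
3.25 [ 1.680e+01  2.688e+01  8.456e+01  1.000e-02  6.861e+01 -6.565e+01] [0.4749 0.2662 0.1166] [[ 1.315e-01  9.913e-01 -8.000e-04]
 [ 9.913e-01 -1.315e-01 -1.000e-04]
 [-2.000e-04 -7.000e-04 -1.000e+00]] 0.028075702581847863 [ 0.65709959  0.66064965 -1.70667357]
```

View pics/w2.png

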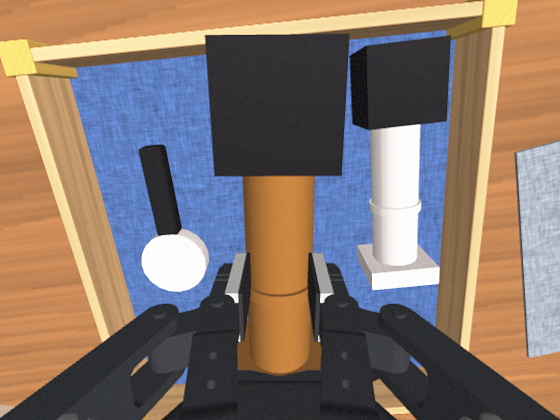

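```bash
python3 - <<'E'
from rig import observe, viewer
from h import *
i=viewer.get_image("wrist");s=observe()
print(s["time_s"],s["grip_width"],s["position"])
for z in [.13,.14,.15,.155]:
  P=[ray(i,u,v,z) for u,v in [(206,36),(349,36),(342,175),(215,176)]]
  n=np.linalg.norm
  print(z,n(P[0]-P[1]),n(P[2]-P[3]),n(P[0]-P[3]),np.mean(P,0).round(4),((P[0]-P[3])/n(P[0]-P[3])).round(3))
E
```

```text
3.35 0.0277641075224043 [0.47687841 0.26684519 0.11942477]
0.13 0.05750316896890544 0.05830381250696996 0.05769255871262408 [0.4013 0.2758 0.13  ] [-0.991  0.133  0.   ]
0.14 0.05354221570239334 0.05428770903405588 0.05371855983597471 [0.4008 0.2759 0.14  ] [-0.991  0.133  0.   ]
0.15 0.04958126243588129 0.0502716055611417 0.0497445609593254 [0.4004 0.2759 0.15  ] [-0.991  0.133  0.   ]
0.155 0.04760078580262529 0.048263553824684675 0.04775756152100074 [0.4001 0.2759 0.155 ] [-0.991  0.133  0.   ]
```

Tube held level, axis about 5 mm above the TCP and waist middle within 1.5 mm of it. Carrying to the V-rest.

jog_arm(
  dr=[
    [0, 0, 0],
    [0, 0, 0],
    [0, 0, 0],
    [0, 0, 0],
    [0, 0, 0],
    [0, 0, 0],
    [0, 0, 0],
    [0, 0, 0],
    [0, 0, 0],
    [0, 0, 0],
  ],
  slide=[
    [0, 0, -0.025],
    [-0.02, 0, -0.025],
    [-0.044, 0.01, 0],
    [-0.045, 0.01, 0],
    [-0.045, 0.01, 0],
    [-0.045, 0.011, 0],
    [-0.045, 0.011, 0],
    [-0.045, 0.011, 0],
    [-0.045, 0.011, 0],
    [-0.04, 0.01, 0],
  ],
  gripper=[-1, -1, -1, -1, -1, -1, -1, -1, -1, -1],
)

```text
time_s: 4.35
position: [0.5088, -0.1176, 0.1646]
tool_rot: [[0.132, 0.991, -0.001], [0.991, -0.132, 0.001], [0.0, -0.001, -1.0]]
ft_force: [0.4, 0.3, -3.4]
grip_width: 0.0277
```

jog_arm(
  dr=[
    [0, 0, 0.127],
    [0, 0, 0.127],
    [0, 0, 0.127],
    [0, 0, 0.127],
    [0, 0, 0.127],
    [0, 0, 0.127],
    [0, 0, 0.127],
    [0, 0, 0.127],
    [0, 0, 0.127],
    [0, 0, 0.127],
  ],
  slide=[
    [0, 0, 0],
    [0, 0, 0],
    [0, 0, 0],
    [0, 0, 0],
    [0, 0, 0],
    [0, 0, 0],
    [0, 0, 0],
    [0, 0, 0],
    [0, 0, 0],
    [0, 0, 0],
  ],
  gripper=[-1, -1, -1, -1, -1, -1, -1, -1, -1, -1],
)

```text
time_s: 5.35
position: [0.5089, -0.1153, 0.1645]
tool_rot: [[0.987, 0.163, -0.002], [0.163, -0.987, 0.001], [-0.001, -0.001, -1.0]]
ft_force: [-0.4, 0.4, -1.9]
grip_width: 0.0278
```

```bash
python3 - <<'E'
from rig import observe, viewer, env
import cv2,numpy as np
s=observe();print(s["time_s"],s["q"].round(2),s["position"].round(4),s["tool_rot"].round(4),s["grip_width"],s["ft_force"])
i=viewer.get_image("wrist");cv2.imwrite("pics/w3.png",i["pixels"]);np.savez("w3.npz",**i)
i=viewer.get_image("top");cv2.imwrite("pics/t3.png",cv2.resize(i["pixels"][90:240,290:490],None,fx=4,fy=4,interpolation=cv2.INTER_CUBIC));np.savez("t3.npz",**i)
E
```

```text
5.35 [-25.79  21.86  84.13   0.    74.12 -35.17] [ 0.5089 -0.1153  0.1645] [[ 9.866e-01  1.630e-01 -1.500e-03]
 [ 1.630e-01 -9.866e-01  8.000e-04]
 [-1.400e-03 -1.100e-03 -1.000e+00]] 0.027784416120692004 [-0.38480488  0.36626385 -1.86209965]
```

View pics/w3.png

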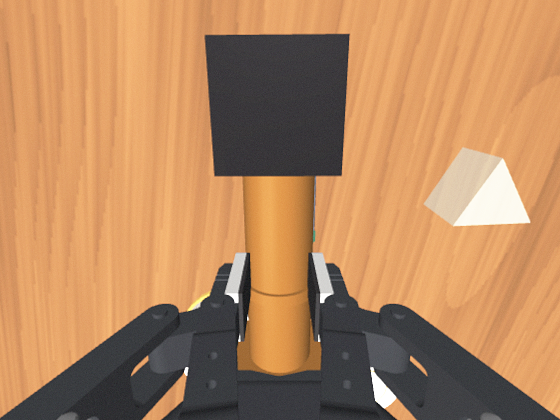

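View pics/t3.png

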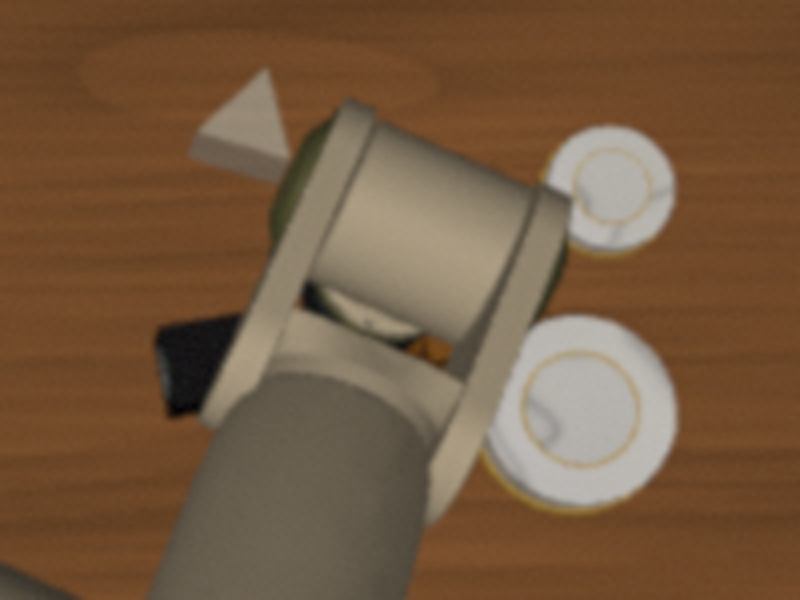

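```bash
python3 - <<'E'
from h import *
p=cv2.imread("pics/scene0.png")
cv2.imwrite("pics/s0c.png",cv2.resize(p[195:250,170:230],None,fx=10,fy=10,interpolation=cv2.INTER_CUBIC))
p=cv2.imread("pics/top0.png")
cv2.imwrite("pics/t0c.png",cv2.resize(p[160:215,335:395],None,fx=10,fy=10,interpolation=cv2.INTER_CUBIC))
E
```

```text
(no output)
```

View pics/s0c.png

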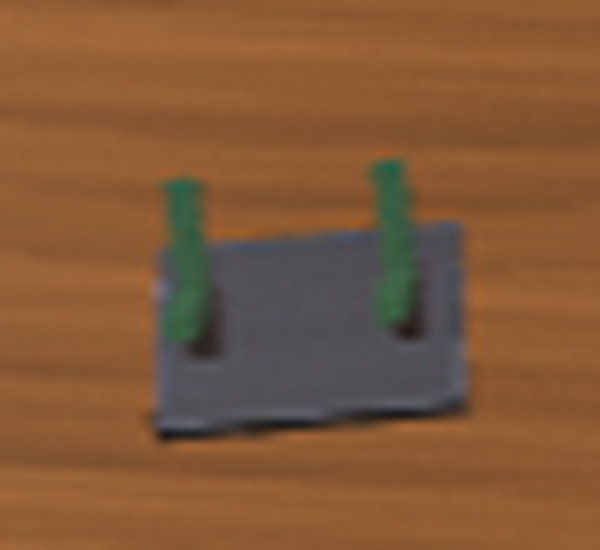

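View pics/t0c.png

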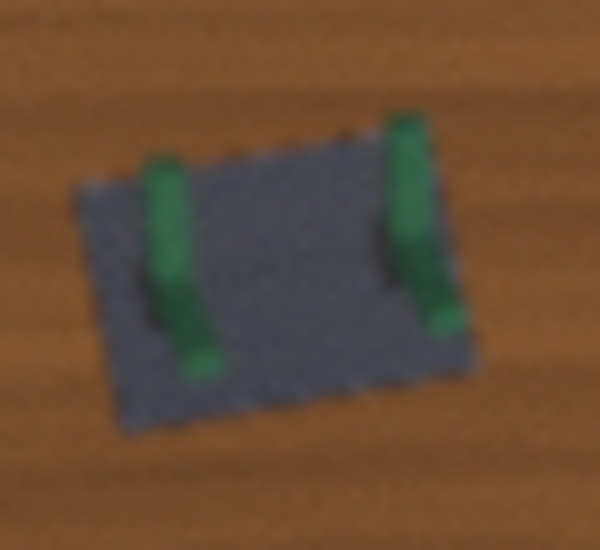

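```bash
cat > fit.py <<'E'
from h import *
from scipy.optimize import least_squares
cam={}
cam["t"]=dict(np.load("top.npz"))
sc=dict(camera_matrix=np.array([[425.97363741,0,273.00959487],[0,425.97363741,206.50276195],[0,0,1]]),R=np.array([[-0.07055174,0.99740479,-0.01435778],[0.83977759,0.05162178,-0.5404709],[-0.53832709,-0.05018851,-0.84124019]]),t=np.array([-0.08070118,-0.35041432,1.66190693]))
cam["s"]=sc
f=lambda x,y,u0,v0:(u0+x/10-.45,v0+y/10-.45)
T=lambda x,y:f(x,y,335,160); S=lambda x,y:f(x,y,170,195)
# body: (x,y,z): left=+x ; rest y axis = robot-ward? (x left(+Y), z up -> y = -X world) far = -y
obs=[("t",T(79,186),(.05,-.035,.008)),("t",T(478,372),(-.05,.035,.008)),("t",T(125,434),(.05,.035,.008)),
("t",T(165,158),(.033,-.0305,.061)),("t",T(408,118),(-.033,-.0305,.061)),("t",T(205,368),(.033,.0305,.061)),("t",T(448,322),(-.033,.0305,.061)),
("s",S(460,225),(.05,.035,.008)),("s",S(465,405),(.05,-.035,.008)),("s",S(158,428),(-.05,-.035,.008)),("s",S(184,183),(-.033,.0305,.061)),("s",S(388,163),(.033,.0305,.061)),("s",S(184,335),(-.033,-.0305,.061)),("s",S(395,318),(.033,-.0305,.061))]
def res(p,which="ts"):
    c,s=np.cos(p[2]),np.sin(p[2]);R=np.array([[c,-s,0],[s,c,0],[0,0,1]])
    return np.concatenate([proj(cam[k],R@np.array(b)+[p[0],p[1],0])-o for k,o,b in obs if k in which])
for w in ["t","s","ts"]:
    r=least_squares(res,[.51,-.115,1.74],args=(w,));print(w,r.x.round(4),np.degrees(r.x[2]).round(2));print(r.fun.reshape(-1,2).round(1).tolist())
E
python3 fit.py
```

```text
t [ 0.511  -0.1155  1.7284] 99.03
[[-0.4, -0.0], [0.3, -0.1], [-0.2, -0.1], [-0.2, -0.7], [-0.1, -0.8], [0.2, 0.6], [0.4, 1.0]]
s [ 0.511  -0.1184  1.7387] 99.62
[[0.4, -0.1], [0.4, 0.4], [-0.1, 1.0], [-0.2, -1.0], [0.2, -0.9], [-0.4, 0.4], [-0.2, 0.1]]
ts [ 0.5111 -0.1166  1.7295] 99.09
[[0.0, -0.0], [0.7, -0.1], [0.2, -0.2], [0.3, -0.7], [0.3, -0.8], [0.6, 0.6], [0.9, 1.0], [1.0, 0.1], [0.8, 0.6], [0.3, 0.9], [0.4, -1.0], [0.8, -0.7], [0.1, 0.3], [0.2, 0.3]]
```

jog_arm(
  dr=[
    [0, 0, 0],
    [0, 0, 0],
    [0, 0, 0],
    [0, 0, 0],
    [0, 0, 0],
    [0, 0, 0],
    [0, 0, 0],
    [0, 0, 0],
    [0, 0, 0],
    [0, 0, 0],
  ],
  slide=[
    [0.002, 0, 0],
    [0, 0, 0.02],
    [0, 0, 0.02],
    [0, 0, 0.02],
    [0, 0, 0.015],
    [0, 0, 0.01],
    [0, 0, 0.008],
    [0, 0, 0.005],
    [0, 0, 0],
    [0, 0, 0],
  ],
  gripper=[-1, -1, -1, -1, -1, -1, -1, -1, -1, -1],
)

```text
time_s: 6.45
position: [0.5116, -0.1154, 0.0677]
tool_rot: [[0.986, 0.168, 0.001], [0.168, -0.986, -0.0], [0.001, 0.0, -1.0]]
ft_force: [-0.1, -0.8, -1.7]
grip_width: 0.0274
```

```bash
python3 - <<'E'
from rig import observe, viewer, env
import cv2,numpy as np
s=observe();print(s["time_s"],s["position"].round(4),s["grip_width"],s["ft_force"],s["wrist_torque"])
i=viewer.get_image("wrist");cv2.imwrite("pics/w4.png",i["pixels"]);np.savez("w4.npz",**i)
i=viewer.get_image("scene");cv2.imwrite("pics/s4.png",cv2.resize(i["pixels"][150:270,120:280],None,fx=5,fy=5,interpolation=cv2.INTER_CUBIC))
E
```

```text
6.45 [ 0.5116 -0.1154  0.0677] 0.02739922770486381 [-0.13220946 -0.81037617 -1.65524467] [ 0.02584397 -0.04419406 -0.02678536]
```

View pics/s4.png

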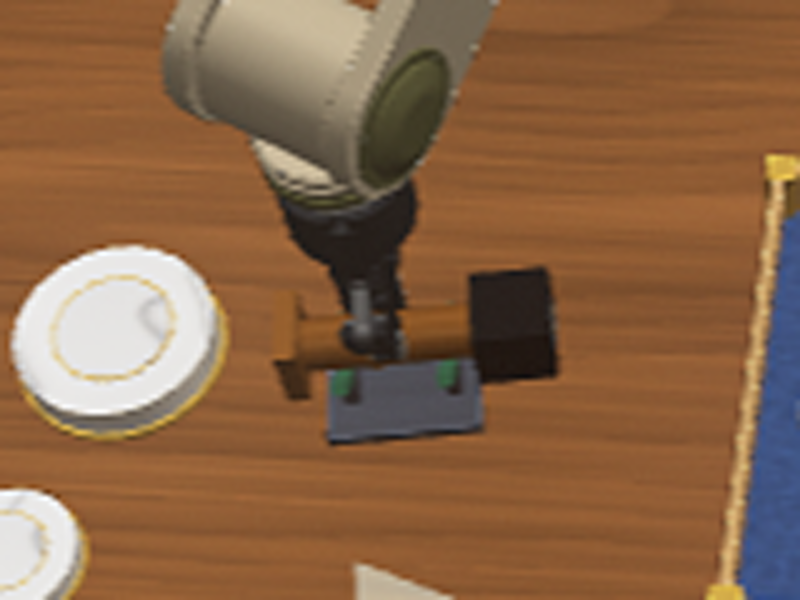

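View pics/w4.png

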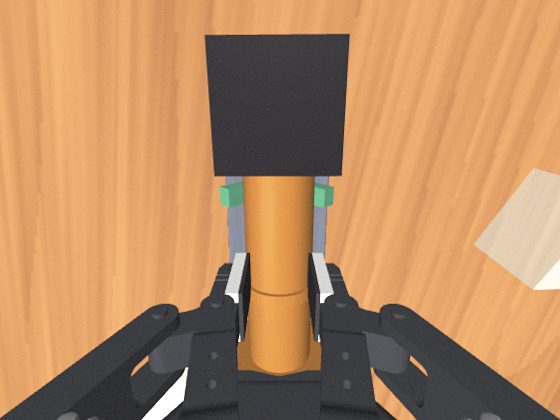

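Wrist view: green V-arm tips at (231,195) and (324,195), symmetric about the tube. Lowering the last 12 mm gently.

```bash
python3 - <<'E'
from h import *
i=dict(np.load("w4.npz"))
a=ray(i,231,195,.061);b=ray(i,324,195,.061);print(a,b,(a+b)/2-.033*np.array([np.cos(np.radians(99.3)),np.sin(np.radians(99.3)),0]))
E
```

```text
[ 0.48066938 -0.08804743  0.061     ] [ 0.52812463 -0.07999     0.061     ] [ 0.50972994 -0.11658495  0.061     ]
```

jog_arm(
  dr=[
    [0, 0, 0],
    [0, 0, 0],
    [0, 0, 0],
    [0, 0, 0],
    [0, 0, 0],
    [0, 0, 0],
    [0, 0, 0],
    [0, 0, 0],
    [0, 0, 0],
    [0, 0, 0],
  ],
  slide=[
    [0, 0, 0.003],
    [0, 0, 0.003],
    [0, 0, 0.002],
    [0, 0, 0.002],
    [0, 0, 0.001],
    [0, 0, 0.001],
    [0, 0, 0],
    [0, 0, 0],
    [0, 0, 0],
    [0, 0, 0],
  ],
  gripper=[-1, -1, -1, -1, -1, -1, -1, -1, -1, -1],
)

```text
time_s: 7.55
position: [0.5112, -0.1152, 0.0561]
tool_rot: [[0.986, 0.168, 0.0], [0.168, -0.986, -0.0], [0.0, 0.0, -1.0]]
ft_force: [-3.8, 0.6, 7.1]
grip_width: 0.0276
```

In contact with the Vs. Letting go, waiting, then rising.

jog_arm(
  dr=[
    [0, 0, 0],
    [0, 0, 0],
    [0, 0, 0],
    [0, 0, 0],
    [0, 0, 0],
    [0, 0, 0],
    [0, 0, 0],
    [0, 0, 0],
    [0, 0, 0],
    [0, 0, 0],
  ],
  slide=[
    [0, 0, 0],
    [0, 0, 0],
    [0, 0, 0],
    [0, 0, 0],
    [0, 0, 0],
    [0, 0, 0],
    [0, 0, 0],
    [0, 0, 0],
    [0, 0, 0],
    [0, 0, 0],
  ],
  gripper=[0.3, 0.5, 0.7, 1, 1, 1, 1, 1, 1, 1],
)

```text
time_s: 8.55
position: [0.5113, -0.1153, 0.0553]
tool_rot: [[0.986, 0.168, 0.0], [0.168, -0.986, -0.0], [0.0, 0.0, -1.0]]
ft_force: [0.8, -0.6, -0.0]
grip_width: 0.0854
```

jog_arm(
  dr=[
    [0, 0, 0],
    [0, 0, 0],
    [0, 0, 0],
    [0, 0, 0],
    [0, 0, 0],
    [0, 0, 0],
    [0, 0, 0],
    [0, 0, 0],
    [0, 0, 0],
    [0, 0, 0],
  ],
  slide=[
    [0, 0, 0],
    [0, 0, -0.005],
    [0, 0, -0.01],
    [0, 0, -0.02],
    [0, 0, -0.03],
    [0, 0, -0.04],
    [0, 0, -0.04],
    [0, 0, -0.02],
    [0, 0, 0],
    [0, 0, 0],
  ],
  gripper=[1, 1, 1, 1, 1, 1, 1, 1, 1, 1],
)

```text
time_s: 9.55
position: [0.511, -0.1151, 0.2204]
tool_rot: [[0.986, 0.168, 0.0], [0.168, -0.986, -0.0], [0.0, 0.0, -1.0]]
ft_force: [-0.9, 0.3, -0.1]
grip_width: 0.0854
```

```bash
python3 - <<'E'
from rig import observe, viewer, env
import cv2,numpy as np
s=observe();print(s["time_s"],s["q"].round(2),s["position"].round(4),s["tool_rot"].round(4),s["grip_width"],s["ft_force"],s["wrist_torque"])
i=viewer.get_image("wrist");cv2.imwrite("pics/w5.png",i["pixels"]);np.savez("w5.npz",**i)
E
```

```text
9.55 [-25.66  19.17  78.44   0.    82.38 -35.34] [ 0.511  -0.1151  0.2204] [[ 9.858e-01  1.682e-01  2.000e-04]
 [ 1.682e-01 -9.858e-01 -1.000e-04]
 [ 2.000e-04  1.000e-04 -1.000e+00]] 0.0854096601555967 [-0.86795648  0.33314562 -0.12386093] [ 0.04148852 -0.01931975  0.04404851]
```

View pics/w5.png

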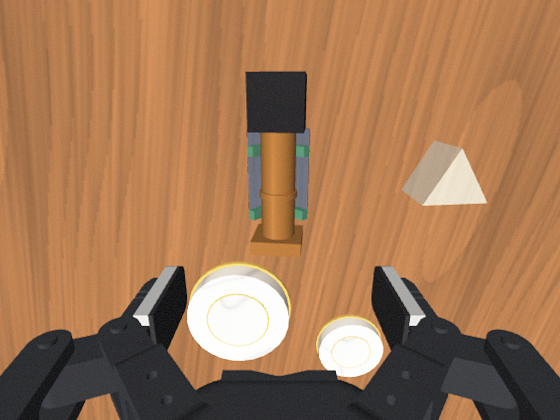

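The tube lies in the rest, eyepiece top at (277,102) and foot at (277,240), green arms symmetric around it. Measuring its pose.

```bash
python3 - <<'E'
from h import *
i=dict(np.load("w5.npz"))
n=np.linalg.norm
C=[(246.5,72),(306.5,72),(306,132),(249,132)]
for z in (.075,.085,.095):
  P=[ray(i,u,v,z) for u,v in C];print(z,n(P[0]-P[1]),n(P[2]-P[3]),n(P[0]-P[3]))
P=[ray(i,u,v,.085) for u,v in C];m=np.mean(P,0);e=np.array([np.cos(np.radians(99.4)),np.sin(np.radians(99.4)),0])
print("grip",m,"waist",m-.078*e,"yaw",np.degrees(np.arctan2(*(P[0]-P[3]+P[1]-P[2])[[1,0]])))
F=[ray(i,u,v,.085) for u,v in [(257,226),(300,226)]];print("foot inner edge",np.mean(F,0),n(F[0]-F[1]),"expect",m-.131*e)
pl=[ray(i,u,v,.03) for u,v in [(208,320),(268,320),(238,295),(238,345)]];print("plate ring",np.mean(pl,0),n(pl[0]-pl[1]),n(pl[2]-pl[3]))
E
```

```text
0.075 0.051452851338921274 0.05166379757739317 0.050484938035460884
0.085 0.049735082734336696 0.04993898647047355 0.048799483501746635
0.095 0.04801731412975222 0.04821417536355397 0.04711402896803237
grip [ 0.49575418 -0.04108013  0.085     ] waist [ 0.50849361 -0.11803276  0.085     ] yaw 100.52760021153627
foot inner edge [ 0.51588561 -0.15239095  0.085     ] 0.04136363634650675 expect [ 0.51714988 -0.17032108  0.085     ]
plate ring [ 0.49042177 -0.31030086  0.03      ] 0.07614187538924232 0.07589313686928663
```

```bash
cat > kin.py <<'E'
import numpy as np
from scipy.optimize import least_squares
from scipy.spatial.transform import Rotation as Ro
D=[([63.525,21.841,74.386,0,83.859,-12.336],(.1342,.5330,.2197)),([16.46,22.22,77.35,0,80.58,-65.93],(.4762,.2632,.199)),([16.80,26.88,84.56,0,68.61,-65.65],(.4749,.2662,.1166)),([-25.79,21.86,84.13,0,74.12,-35.17],(.5089,-.1153,.1645)),([-25.66,19.17,78.44,0,82.38,-35.34],(.511,-.1151,.2204))]
def Rz(a):return Ro.from_euler('z',a,degrees=True).as_matrix()
def Ry(a):return Ro.from_euler('y',a,degrees=True).as_matrix()
def fk(q,p,s4=1):
    L2,L3,a1,h,d,T=p
    A=Rz(q[0]);B=A@Ry(q[1]);C=A@Ry(q[1]+q[2])
    R=C@Rz(s4*q[3])@Ry(q[4])@Rz(q[5]+180)
    pos=A@[a1,d,h]+B@[0,0,L2]+C@[0,0,L3]+R@[0,0,T]
    return pos,R
E
python3 - <<'E'
from kin import *
for a1f in (0,1):
  def res(v):
    p=[v[0],v[1],v[4]*a1f,v[2],v[3],.25];return np.concatenate([fk(q,p)[0]-x for q,x in D])
  r=least_squares(res,[.4,.4,.3,.1,0]);print(r.x.round(4),abs(r.fun).max())
E
```

```text
[0.3928 0.3848 0.1519 0.1175 0.    ] 0.0077241542053280154
[0.3459 0.3611 0.1903 0.1175 0.0411] 0.007578000656289441
```

```bash
python3 - <<'E'
from kin import *
def fk2(q,v):
    L2,L3,a1,h,d,a3=v
    A=Rz(q[0]);B=A@Ry(q[1]);C=A@Ry(q[1]+q[2])
    return A@[a1,d,h]+B@[0,0,L2]+C@[a3,0,L3]
for mask in ([1,1,0,1,1,0],[1,1,0,1,1,1],[1,1,1,1,1,1]):
  m=np.array(mask)
  def res(v): return np.concatenate([fk2(q,v*m)-x-[0,0,.25] for q,x in D]+[1e-4*v])
  r=least_squares(res,[.4,.4,.0,.3,.1,0]);print(r.x.round(4));print((r.fun[:15].reshape(-1,3)*1e3).round(1).tolist())
E
```

```text
[0.3918 0.3848 0.     0.1528 0.1175 0.    ]
[[-3.9, -7.7, 5.0], [-3.5, -1.0, 2.5], [3.6, 1.1, -5.0], [6.7, -3.3, -4.1], [-0.3, 0.2, 1.5]]
[0.5355 0.3508 0.     0.1121 0.1175 0.102 ]
[[-0.0, 0.0, 0.1], [0.2, 0.1, -0.0], [-0.1, -0.1, 0.0], [0.2, -0.1, -0.0], [-0.3, 0.2, -0.0]]
[5.348e-01 3.507e-01 4.000e-04 1.126e-01 1.175e-01 1.018e-01]
[[-0.0, 0.0, 0.1], [0.2, 0.1, -0.0], [-0.2, -0.1, 0.0], [0.2, -0.2, -0.0], [-0.3, 0.1, -0.0]]
```

jog_arm(
  dr=[
    [-0.131, 0, 0],
    [-0.131, 0, 0],
    [-0.131, 0, 0],
    [-0.131, 0, 0],
    [-0.131, 0, 0],
    [-0.13, 0, 0],
    [0, 0, 0],
    [0, 0, 0],
    [0, 0, 0],
    [0, 0, 0],
  ],
  slide=[
    [0, -0.02, 0],
    [0, -0.02, 0],
    [0, -0.02, 0],
    [0, -0.02, 0],
    [0, -0.02, 0],
    [0, 0, 0],
    [0, 0, 0],
    [0, 0, 0],
    [0, 0, 0],
    [0, 0, 0],
  ],
  gripper=[1, 1, 1, 1, 1, 1, 1, 1, 1, 1],
)

```text
time_s: 10.6
position: [0.4955, -0.0226, 0.1954]
tool_rot: [[0.986, 0.117, 0.118], [0.166, -0.699, -0.696], [0.001, 0.706, -0.708]]
ft_force: [-0.1, -0.2, 0.5]
grip_width: 0.0855
```

```bash
python3 - <<'E'
from rig import observe
from kin import *
s=observe();q=s["q"];print(s["time_s"],q.round(2),s["position"].round(4),s["tool_rot"].round(4).tolist())
L2,L3,a1,h,d,a3=5.348e-01,3.507e-01,4.000e-04,1.126e-01,1.175e-01,1.018e-01
for s4 in (1,-1):
    A=Rz(q[0]);B=A@Ry(q[1]);C=A@Ry(q[1]+q[2]);R=C@Rz(s4*q[3])@Ry(q[4])@Rz(q[5]+180)
    print(s4,abs(R-s["tool_rot"]).max())
    W=A@[a1,d,h-.25]+B@[0,0,L2]+C@[a3,0,L3]   # = wrist - T up
    # pos = W' + T*up + T*z
    v=s["position"]-W; zt=s["tool_rot"][:,2]+[0,0,1]
    T=v@zt/(zt@zt);print("T",T,(v-T*zt).round(4))
E
```

```text
10.6 [  5.68  22.25  92.75 -48.58  69.91  15.8 ] [ 0.4955 -0.0226  0.1954] [[0.9861, 0.1167, 0.1183], [0.1662, -0.6986, -0.6959], [0.0014, 0.7059, -0.7083]]
1 4.440892098500626e-16
T 0.2685040168565768 [ 0.0001  0.     -0.    ]
-1 1.4015454089733161
T 0.2685040168565768 [ 0.0001  0.     -0.    ]
```

```bash
cat >> kin.py <<'E'
P=dict(L2=.5348,L3=.3507,a1=.0004,h=.1311,d=.1175,a3=.1018,T=.2685)
lo=np.array([-178.18,-50.72,12.68,-81.47,9.98,-165.26]);hi=np.array([178.18,133.34,142.11,261.47,163.14,165.26])
def FK(q):
    p=P;A=Rz(q[0]);B=A@Ry(q[1]);C=A@Ry(q[1]+q[2]);R=C@Rz(q[3])@Ry(q[4])@Rz(q[5]+180)
    return A@[p['a1'],p['d'],p['h']]+B@[0,0,p['L2']]+C@[p['a3'],0,p['L3']]+R@[0,0,p['T']],R
def IK(pos,R,q0):
    def res(q):
        x,r=FK(q);return np.r_[(x-pos)*10,(r-R).ravel()]
    s=least_squares(res,np.clip(q0,lo+.1,hi-.1),bounds=(lo,hi),x_scale=30);return s.x,np.abs(s.fun).max()
def Rfinal(fdeg):
    f=np.array([np.cos(np.radians(fdeg)),np.sin(np.radians(fdeg)),0]);u=np.array([0,0,1.])
    z=(-f-u)/2**.5;y=(f-u)/2**.5;return np.c_[np.cross(y,z),y,z]
E
python3 - <<'E'
from kin import *
q0=[5.68,22.25,92.75,-48.58,69.91,15.8]
pl=np.array([.490,-.308])
for f in range(0,360,20):
  R=Rfinal(f);best=None
  for q6 in (-150,-75,0,75,150):
   for q4 in (-60,0,60,120,180,240):
    q,e=IK(np.r_[pl,.175]+.008*R[:,2],R,[-20,20,90,q4,70,q6])
    if e<1e-3:
      k=tuple(q.round(0));best=best or {};best[k]=1
  print(f,list(best)[:4] if best else None)
E
```

```text
0 [(np.float64(-34.0), np.float64(47.0), np.float64(48.0), np.float64(-27.0), np.float64(121.0), np.float64(-130.0))]
20 [(np.float64(-30.0), np.float64(44.0), np.float64(56.0), np.float64(-35.0), np.float64(109.0), np.float64(-143.0))]
40 [(np.float64(-27.0), np.float64(39.0), np.float64(66.0), np.float64(-41.0), np.float64(95.0), np.float64(-153.0))]
60 [(np.float64(-26.0), np.float64(34.0), np.float64(77.0), np.float64(-46.0), np.float64(79.0), np.float64(-162.0))]
80 None
100 None
120 [(np.float64(-37.0), np.float64(19.0), np.float64(105.0), np.float64(-51.0), np.float64(21.0), np.float64(156.0))]
140 [(np.float64(-46.0), np.float64(16.0), np.float64(109.0), np.float64(22.0), np.float64(11.0), np.float64(64.0))]
160 [(np.float64(-55.0), np.float64(17.0), np.float64(108.0), np.float64(58.0), np.float64(28.0), np.float64(9.0))]
180 [(np.float64(-61.0), np.float64(19.0), np.float64(103.0), np.float64(57.0), np.float64(48.0), np.float64(-7.0))]
200 [(np.float64(-63.0), np.float64(24.0), np.float64(95.0), np.float64(51.0), np.float64(65.0), np.float64(-18.0))]
220 [(np.float64(-63.0), np.float64(29.0), np.float64(85.0), np.float64(44.0), np.float64(81.0), np.float64(-26.0))]
240 [(np.float64(-61.0), np.float64(35.0), np.float64(75.0), np.float64(38.0), np.float64(96.0), np.float64(-35.0))]
260 [(np.float64(-57.0), np.float64(40.0), np.float64(64.0), np.float64(31.0), np.float64(110.0), np.float64(-45.0))]
280 [(np.float64(-53.0), np.float64(44.0), np.float64(54.0), np.float64(22.0), np.float64(121.0), np.float64(-58.0))]
300 [(np.float64(-48.0), np.float64(48.0), np.float64(47.0), np.float64(11.0), np.float64(129.0), np.float64(-74.0))]
320 [(np.float64(-43.0), np.float64(50.0), np.float64(43.0), np.float64(-3.0), np.float64(132.0), np.float64(-94.0))]
340 [(np.float64(-38.0), np.float64(49.0), np.float64(44.0), np.float64(-17.0), np.float64(129.0), np.float64(-114.0))]
```

FK identified exactly and checked with the tilt (T = 0.2685 m). Aligning behind the eyepiece.

jog_arm(
  dr=[
    [0, 0, 0],
    [0, 0, 0],
    [0, 0, 0],
    [0, 0, 0],
    [0, 0, 0],
    [0, 0, 0],
    [0, 0, 0],
    [0, 0, 0],
    [0, 0, 0],
    [0, 0, 0],
  ],
  slide=[
    [-0.001, -0.02, 0],
    [0, -0.025, 0],
    [0, -0.025, 0],
    [0, -0.013, 0],
    [0, 0, 0.01],
    [0, 0, 0.02],
    [0, 0, 0.01],
    [0, 0, 0],
    [0, 0, 0],
    [0, 0, 0],
  ],
  gripper=[1, 1, 1, 1, 1, 1, 1, 1, 1, 1],
)

```text
time_s: 11.6
position: [0.4895, 0.0082, 0.1085]
tool_rot: [[0.986, 0.118, 0.12], [0.168, -0.697, -0.697], [0.001, 0.707, -0.707]]
ft_force: [-1.2, -0.8, 0.1]
grip_width: 0.0849
```

```bash
python3 - <<'E'
from rig import observe, viewer
from h import *
s=observe();print(s["time_s"],s["q"].round(2),s["position"].round(4),s["tool_rot"].round(4).tolist())
i=viewer.get_image("wrist");cv2.imwrite("pics/w6.png",i["pixels"]);np.savez("w6.npz",**i)
G=np.array([.498,-.0400,.06]);d=G-s["position"];print("G in tool",s["tool_rot"].T@d)
print(proj(i,G+[0,0,.025]))
E
```

```text
11.6 [  9.45  30.08  97.72 -51.78  64.12  28.68] [0.4895 0.0082 0.1085] [[0.9858, 0.1181, 0.1197], [0.1681, -0.6975, -0.6966], [0.0012, 0.7068, -0.7074]]
G in tool [0.00019676 0.00034312 0.06895371]
[280.94155149 245.82398346]
```

View pics/w6.png

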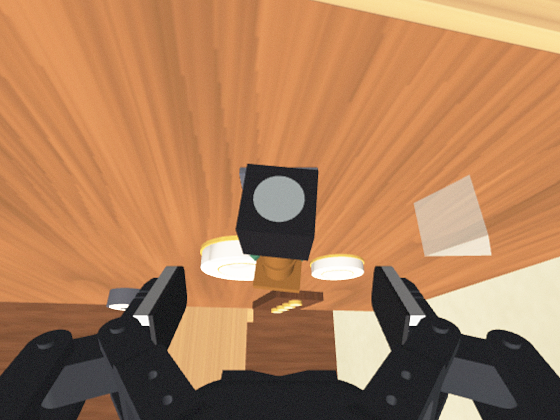

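Wrist view: end face of the eyepiece at (279,199), centred between the fingers (midline ~280), block rolled by some 3-4° in the V; the pads will square it. Advancing 77 mm and gripping.

jog_arm(
  dr=[
    [0, 0, 0],
    [0, 0, 0],
    [0, 0, 0],
    [0, 0, 0],
    [0, 0, 0],
    [0, 0, 0],
    [0, 0, 0],
    [0, 0, 0],
    [0, 0, 0],
    [0, 0, 0],
  ],
  slide=[
    [0, 0, 0.012],
    [0, 0, 0.015],
    [0, 0, 0.015],
    [0, 0, 0.015],
    [0, 0, 0.01],
    [0, 0, 0.007],
    [0, 0, 0.003],
    [0, 0, 0],
    [0, 0, 0],
    [0, 0, 0],
  ],
  gripper=[1, 1, 1, 1, 1, 1, 1, 1, 1, 1],
)

```text
time_s: 12.65
position: [0.4986, -0.0452, 0.0538]
tool_rot: [[0.986, 0.119, 0.12], [0.169, -0.697, -0.697], [0.001, 0.707, -0.707]]
ft_force: [0.2, -0.3, -1.3]
grip_width: 0.0851
```

jog_arm(
  dr=[
    [0, 0, 0],
    [0, 0, 0],
    [0, 0, 0],
    [0, 0, 0],
    [0, 0, 0],
    [0, 0, 0],
    [0, 0, 0],
    [0, 0, 0],
    [0, 0, 0],
    [0, 0, 0],
  ],
  slide=[
    [0, 0, 0],
    [0, 0, 0],
    [0, 0, 0],
    [0, 0, 0],
    [0, 0, 0],
    [0, 0, 0],
    [0, 0, 0],
    [0, 0, 0],
    [0, 0, 0],
    [0, 0, 0],
  ],
  gripper=[0.6, 0.4, 0.2, 0, -0.2, -1, -1, -1, -1, -1],
  force=70,
)

```text
time_s: 13.65
position: [0.4981, -0.0455, 0.0534]
tool_rot: [[0.986, 0.119, 0.118], [0.168, -0.697, -0.697], [-0.001, 0.707, -0.707]]
ft_force: [-5.5, 2.6, 3.4]
grip_width: 0.0494
```

```bash
python3 - <<'E'
from rig import observe, viewer
from h import *
s=observe();print(s["time_s"],s["q"].round(2),s["position"].round(4),s["tool_rot"].round(4).tolist(),s["ft_force"],s["grip_width"])
i=viewer.get_image("wrist");cv2.imwrite("pics/w7.png",i["pixels"]);np.savez("w7.npz",**i)
E
```

```text
13.65 [  2.94  35.04 101.84 -58.91  55.07  34.06] [ 0.4981 -0.0455  0.0534] [[0.9858, 0.1191, 0.1182], [0.1678, -0.6973, -0.6969], [-0.0005, 0.7069, -0.7074]] [-5.5034977   2.63706264  3.36904788] 0.04943950421435145
```

View pics/w7.png

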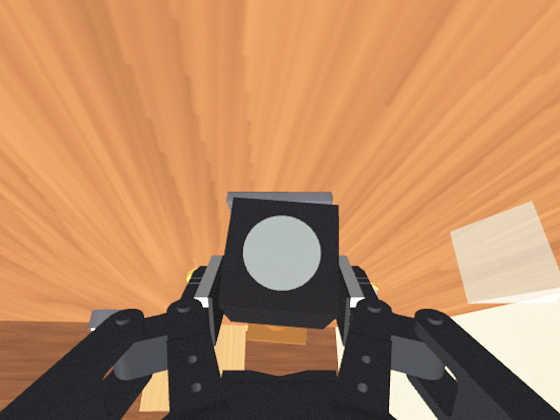

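Gripped (49 mm). Lifting straight up.

jog_arm(
  dr=[
    [0, 0, 0],
    [0, 0, 0],
    [0, 0, 0],
    [0, 0, 0],
    [0, 0, 0],
    [0, 0, 0],
    [0, 0, 0],
    [0, 0, 0],
    [0, 0, 0],
    [0, 0, 0],
  ],
  slide=[
    [0, 0.004, -0.004],
    [0, 0.008, -0.008],
    [0, 0.015, -0.015],
    [0, 0.025, -0.025],
    [0, 0.028, -0.028],
    [0, 0.03, -0.03],
    [0, 0.03, -0.03],
    [0, 0.03, -0.03],
    [0, 0.02, -0.02],
    [0, 0.006, -0.006],
  ],
  gripper=[-1, -1, -1, -1, -1, -1, -1, -1, -1, -1],
)

```text
time_s: 14.7
position: [0.4987, -0.0455, 0.3344]
tool_rot: [[0.986, 0.115, 0.124], [0.169, -0.698, -0.696], [0.007, 0.707, -0.707]]
ft_force: [0.0, 0.1, -2.9]
grip_width: 0.0495
```

```bash
python3 - <<'E'
from rig import observe, viewer
from h import *
from kin import *
s=observe();q=s["q"];print(s["time_s"],q.round(2),s["position"].round(4),s["tool_rot"].round(4).tolist(),s["ft_force"],s["grip_width"])
i=viewer.get_image("scene");cv2.imwrite("pics/s8.png",cv2.resize(i["pixels"][110:290,80:320],None,fx=3.3,fy=3.3,interpolation=cv2.INTER_CUBIC))
print("FK err",FK(q)[0]-s["position"])
# simulate: yaw 10 rows with translation to above plate, then roll 21 rows
p=s["position"].copy();R=s["tool_rot"].copy();tgt=np.array([.49,-.308,.33])
d=(tgt-p)/10
qs=q
for k in range(31):
    if k<10: R=R@Ro.from_rotvec([0,-.0856,.0856]).as_matrix();p=p+d
    else: R=R@Ro.from_rotvec([0,0,-.1496]).as_matrix()
    qn,e=IK(p,R,qs)
    if k%3==0 or k==30 or e>1e-3 : print(k,qn.round(0),round(e,4),abs(qn-qs).max().round(1),p.round(3))
    qs=qn
E
```

```text
14.7 [  2.93  13.93  80.07 -45.1   82.12  -1.71] [ 0.4987 -0.0455  0.3344] [[0.9856, 0.1148, 0.1238], [0.1687, -0.6977, -0.6962], [0.0065, 0.7071, -0.7071]] [ 0.03936294  0.11007433 -2.94089544] 0.04947131546459814
FK err [-1.69552882e-04 -8.66569042e-06 -2.83313695e-05]
0 [  0.  16.  78. -45.  85.   1.] 0.0 3.3 [ 0.498 -0.072  0.334]
3 [ -9.  21.  70. -44.  95.   7.] 0.0 3.4 [ 0.495 -0.15   0.333]
6 [-19.  28.  59. -44. 106.  13.] 0.0 3.9 [ 0.493 -0.229  0.331]
9 [-28.  36.  45. -43. 119.  17.] 0.0 5.3 [ 0.49  -0.308  0.33 ]
12 [-28.  36.  45. -43. 119.  -9.] 0.0 8.6 [ 0.49  -0.308  0.33 ]
15 [-28.  36.  45. -43. 119. -34.] 0.0 8.6 [ 0.49  -0.308  0.33 ]
18 [-28.  36.  45. -43. 119. -60.] 0.0 8.6 [ 0.49  -0.308  0.33 ]
21 [-28.  36.  45. -43. 119. -86.] 0.0 8.6 [ 0.49  -0.308  0.33 ]
24 [ -28.   36.   45.  -43.  119. -112.] 0.0 8.6 [ 0.49  -0.308  0.33 ]
27 [ -28.   36.   45.  -43.  119. -137.] 0.0 8.6 [ 0.49  -0.308  0.33 ]
30 [ -28.   36.   45.  -43.  119. -163.] 0.0 8.6 [ 0.49  -0.308  0.33 ]
```

View pics/s8.png

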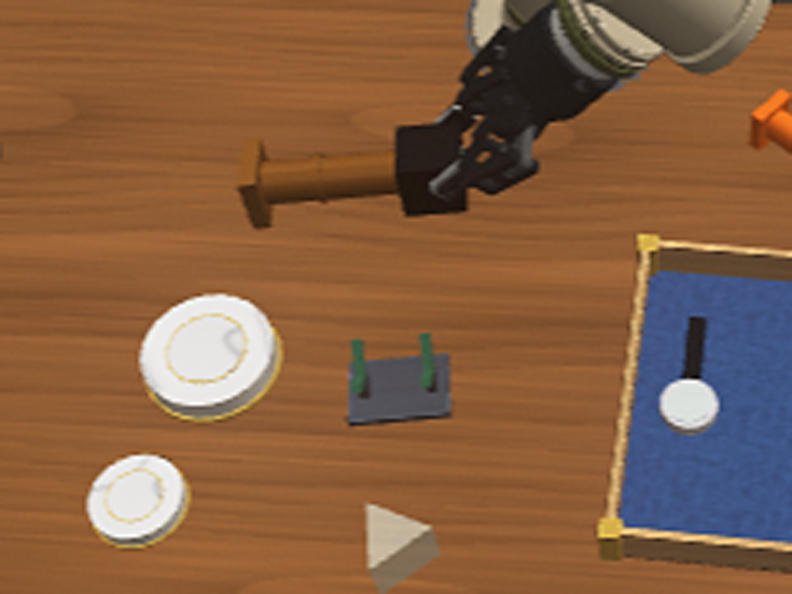

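```bash
cat > sim.py <<'E'
from kin import *
import sys
from rig import observe
def sim(f,zt,n,pl=(.490,-.308)):
    s=observe();p=s["position"].copy();R=s["tool_rot"].copy();q=s["q"]
    a=-np.radians(99.5-f)/n*.7071
    dr=[0,a,-a];tgt=np.array([*pl,zt])
    print(f,"dr",np.round(dr,4))
    d=(tgt-p)/n;mx=0
    for k in range(n+21):
        if k<n:
            R=R@Ro.from_rotvec(dr).as_matrix();p=p+d
        else: R=R@Ro.from_rotvec([0,0,-.1496]).as_matrix()
        qn,e=IK(p,R,q);mx=max(mx,abs(qn-q).max());
        if k in(n-1,n+20) or e>1e-3: print(k,qn.round(1),round(e,4))
        q=qn
    print("max step",mx)
    p[2]=.17;print(IK(p,R,q)[0].round(1))
for f in (30,10,0): sim(f,.29,10 if f==30 else 14)
E
python3 sim.py
```

```text
30 dr [ 0.     -0.0858  0.0858]
9 [-27.9  36.7  49.6 -41.1 114.6  21.3] 0.0
30 [ -27.9   36.7   49.6  -41.1  114.6 -158.7] 0.0
max step 8.571448717311796
[ -27.9   41.4   60.4  -37.8  102.6 -148.3]
10 dr [ 0.     -0.0789  0.0789]
13 [-31.4  42.   39.4 -36.8 128.8  32.6] 0.0
34 [ -31.4   42.    39.4  -36.8  128.8 -147.4] 0.0
max step 8.571448716787813
[ -31.4   45.8   51.   -31.3  116.  -137.1]
0 dr [ 0.     -0.0877  0.0877]
13 [-33.4  44.1  35.2 -33.5 135.1  39.5] 0.0
34 [ -33.4   44.1   35.2  -33.5  135.1 -140.5] 0.0
max step 8.571448671921193
[ -33.4   47.6   47.3  -27.2  121.6 -130.4]
```

jog_arm(
  dr=[
    [0, 0, 0],
    [0, 0, 0],
    [0, 0, 0],
    [0, 0, 0],
    [0, 0, 0],
    [0, 0, 0],
    [0, 0, 0],
    [0, 0, 0],
    [0, 0, 0],
    [0, 0, 0],
  ],
  slide=[
    [-0.003, 0.008, 0.011],
    [-0.006, 0.017, 0.024],
    [-0.006, 0.017, 0.024],
    [-0.006, 0.017, 0.024],
    [-0.006, 0.017, 0.024],
    [-0.006, 0.017, 0.024],
    [-0.006, 0.017, 0.024],
    [-0.006, 0.017, 0.024],
    [-0.006, 0.016, 0.023],
    [-0.003, 0.008, 0.011],
  ],
  gripper=[-1, -1, -1, -1, -1, -1, -1, -1, -1, -1],
)

```text
time_s: 15.75
position: [0.4868, -0.3105, 0.2834]
tool_rot: [[0.986, 0.12, 0.114], [0.166, -0.7, -0.695], [-0.004, 0.704, -0.71]]
ft_force: [0.6, 0.6, -1.4]
grip_width: 0.0494
```

jog_arm(
  dr=[
    [0, -0.098, 0.098],
    [0, -0.098, 0.098],
    [0, -0.098, 0.098],
    [0, -0.098, 0.098],
    [0, -0.098, 0.098],
    [0, -0.098, 0.098],
    [0, -0.098, 0.098],
    [0, -0.098, 0.098],
    [0, -0.098, 0.098],
    [0, -0.098, 0.098],
  ],
  slide=[
    [0, 0, 0],
    [0, 0, 0],
    [0, 0, 0],
    [0, 0, 0],
    [0, 0, 0],
    [0, 0, 0],
    [0, 0, 0],
    [0, 0, 0],
    [0, 0, 0],
    [0, 0, 0],
  ],
  gripper=[-1, -1, -1, -1, -1, -1, -1, -1, -1, -1],
)

```text
time_s: 16.75
position: [0.4886, -0.3084, 0.285]
tool_rot: [[0.342, -0.663, -0.666], [-0.94, -0.243, -0.241], [-0.002, 0.708, -0.706]]
ft_force: [-0.2, -0.5, -2.6]
grip_width: 0.0496
```

```bash
python3 - <<'E'
from rig import observe, viewer
from h import *
s=observe();q=s["q"];print(s["time_s"],q.round(2),s["position"].round(4),s["tool_rot"].round(4).tolist(),s["ft_force"],s["grip_width"])
i=viewer.get_image("scene");cv2.imwrite("pics/s9.png",cv2.resize(i["pixels"][60:290,20:320],None,fx=2.6,fy=2.6,interpolation=cv2.INTER_CUBIC))
E
```

```text
16.75 [-29.58  39.53  45.11 -39.21 121.62  27.12] [ 0.4886 -0.3084  0.285 ] [[0.3423, -0.6626, -0.6661], [-0.9396, -0.2432, -0.241], [-0.0023, 0.7084, -0.7058]] [-0.18029679 -0.52935701 -2.57404124] 0.049583718043386286
```

View pics/s9.png

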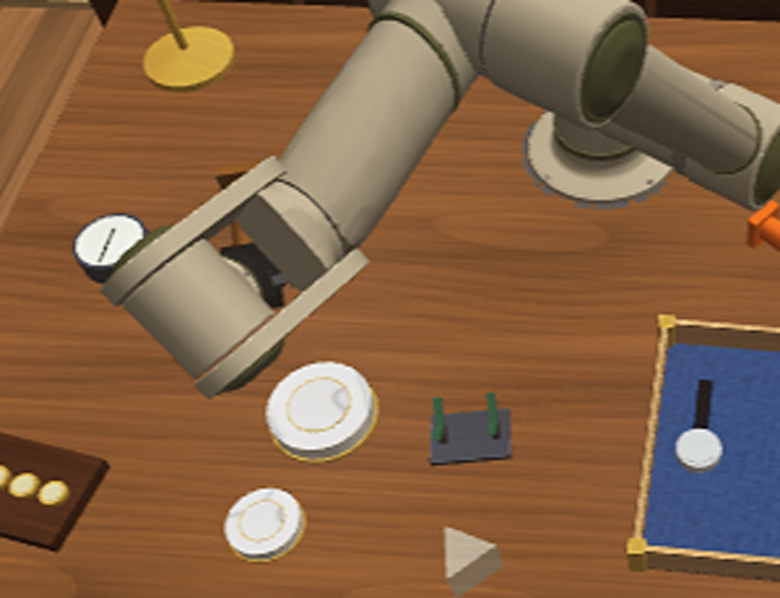

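jog_arm(
  dr=[
    [0, 0, -0.145],
    [0, 0, -0.145],
    [0, 0, -0.145],
    [0, 0, -0.145],
    [0, 0, -0.145],
    [0, 0, -0.145],
    [0, 0, -0.145],
    [0, 0, -0.145],
    [0, 0, -0.145],
    [0, 0, -0.145],
  ],
  slide=[
    [0, 0, 0],
    [0, 0, 0],
    [0, 0, 0],
    [0, 0, 0],
    [0, 0, 0],
    [0, 0, 0],
    [0, 0, 0],
    [0, 0, 0],
    [0, 0, 0],
    [0, 0, 0],
  ],
  gripper=[-1, -1, -1, -1, -1, -1, -1, -1, -1, -1],
)

```text
time_s: 17.8
position: [0.4883, -0.3085, 0.2855]
tool_rot: [[0.697, 0.272, -0.664], [0.139, -0.959, -0.246], [-0.703, 0.079, -0.706]]
ft_force: [0.5, 0.1, -2.3]
grip_width: 0.0492
```

jog_arm(
  dr=[
    [0, 0, -0.145],
    [0, 0, -0.145],
    [0, 0, -0.145],
    [0, 0, -0.145],
    [0, 0, -0.145],
    [0, 0, -0.145],
    [0, 0, -0.145],
    [0, 0, -0.145],
    [0, 0, -0.145],
    [0, 0, -0.145],
  ],
  slide=[
    [0, 0, 0],
    [0, 0, 0],
    [0, 0, 0],
    [0, 0, 0],
    [0, 0, 0],
    [0, 0, 0],
    [0, 0, 0],
    [0, 0, 0],
    [0, 0, 0],
    [0, 0, 0],
  ],
  gripper=[-1, -1, -1, -1, -1, -1, -1, -1, -1, -1],
)

```text
time_s: 18.8
position: [0.4883, -0.3085, 0.2855]
tool_rot: [[-0.186, 0.725, -0.664], [0.969, 0.023, -0.246], [-0.164, -0.689, -0.706]]
ft_force: [-0.4, 0.0, -1.9]
grip_width: 0.0495
```

jog_arm(
  dr=[
    [0, 0, -0.121],
    [0, 0, -0.12],
    [0, 0, 0],
    [0, 0, 0],
    [0, 0, 0],
    [0, 0, 0],
    [0, 0, 0],
    [0, 0, 0],
    [0, 0, 0],
    [0, 0, 0],
  ],
  slide=[
    [0, 0, 0],
    [0, 0, 0],
    [0, 0, 0],
    [0, 0, 0],
    [0, 0, 0],
    [0, 0, 0],
    [0, 0, 0],
    [0, 0, 0],
    [0, 0, 0],
    [0, 0, 0],
  ],
  gripper=[-1, -1, -1, -1, -1, -1, -1, -1, -1, -1],
)

```text
time_s: 19.8
position: [0.4885, -0.3084, 0.2867]
tool_rot: [[-0.346, 0.664, -0.663], [0.938, 0.245, -0.245], [-0.0, -0.707, -0.707]]
ft_force: [-0.5, -0.5, -1.6]
grip_width: 0.0492
```

```bash
python3 - <<'E'
from rig import observe, viewer
from h import *
from kin import Rfinal
s=observe();q=s["q"];print(s["time_s"],q.round(2),s["position"].round(4),s["tool_rot"].round(4).tolist(),s["ft_force"],s["grip_width"])
for n in ("scene","top","wrist"):
  i=viewer.get_image(n);cv2.imwrite(f"pics/{n}10.png",i["pixels"]);np.savez(f"{n}10.npz",**i)
p=cv2.imread("pics/scene10.png");cv2.imwrite("pics/s10.png",cv2.resize(p[100:290,60:300],None,fx=3.1,fy=3.1,interpolation=cv2.INTER_CUBIC))
p=cv2.imread("pics/top10.png");cv2.imwrite("pics/t10.png",cv2.resize(p[90:290,330:530],None,fx=3,fy=3,interpolation=cv2.INTER_CUBIC))
E
```

```text
19.8 [ -29.54   39.34   45.16  -39.28  121.47 -153.03] [ 0.4885 -0.3084  0.2867] [[-0.3461, 0.6635, -0.6633], [0.9382, 0.2446, -0.2448], [-0.0002, -0.7071, -0.7072]] [-0.51433759 -0.4714597  -1.61216117] 0.049198338061838334
```

View pics/s10.png

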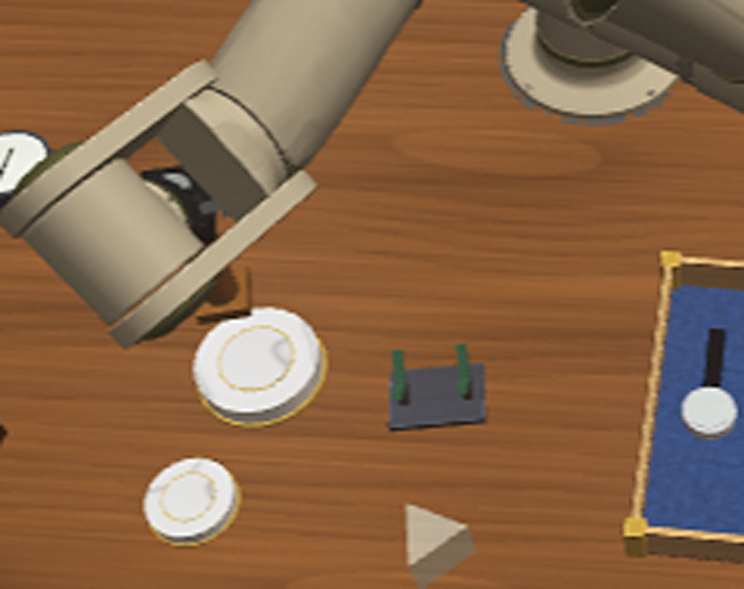

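View pics/t10.png

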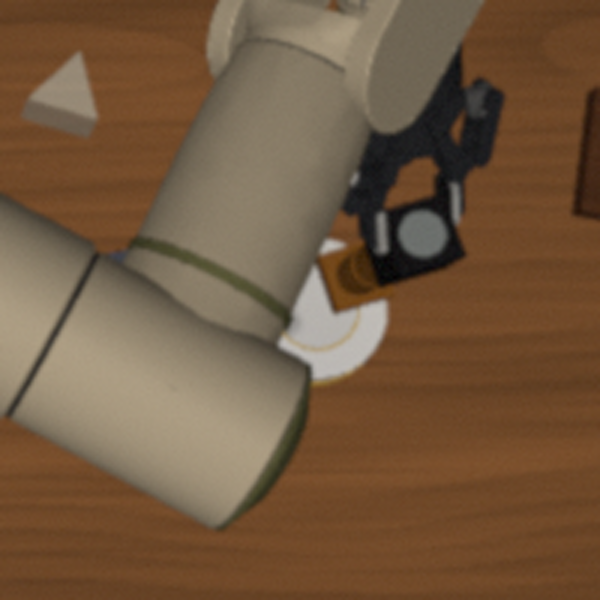

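View pics/wrist10.png

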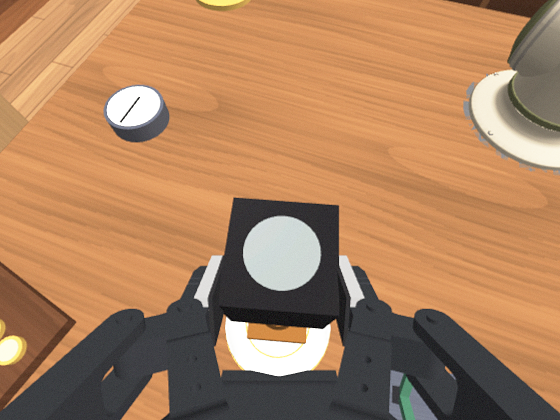

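```bash
cat > ov.py <<'E'
from h import *
def tube_pts(c,up,jaw):
    # c grip centre; up axis; jaw dir
    n=np.cross(up,jaw)
    def sq(x): return [c+up*(x-.06)+a*.025*jaw+b*.025*n for a,b in((1,1),(1,-1),(-1,-1),(-1,1))]
    return dict(top=sq(.085),bot=sq(.035),ftop=sq(-.071),foot=sq(-.085))
def draw(i,box,sc,c,up,jaw,out):
    x0,y0,x1,y1=box
    p=cv2.resize(i["pixels"][y0:y1,x0:x1],None,fx=sc,fy=sc,interpolation=cv2.INTER_CUBIC)
    for k,P in tube_pts(c,up,jaw).items():
        q=np.array([(proj(i,X)-[x0,y0]+.5)*sc for X in P])
        cv2.polylines(p,[q.astype(int)],True,{"top":(0,255,0),"bot":(255,255,0),"ftop":(0,0,255),"foot":(255,0,255)}[k],1)
    cv2.imwrite(out,p)
E
python3 - <<'E'
from ov import *
from kin import *
s_p=np.array([.4885,-.3084,.2867]);R=np.array([[-0.3461, 0.6635, -0.6633], [0.9382, 0.2446, -0.2448], [-0.0002, -0.7071, -0.7072]])
c=s_p-.008*R[:,2];up=np.array([0,0,1.])
draw(dict(np.load("top10.npz")),(420,130,520,230),6,c,up,R[:,0],"pics/o_t.png")
draw(dict(np.load("wrist10.npz")),(180,180,380,380),3,c,up,R[:,0],"pics/o_w.png")
E
```

```text
(no output)
```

View pics/o_t.png

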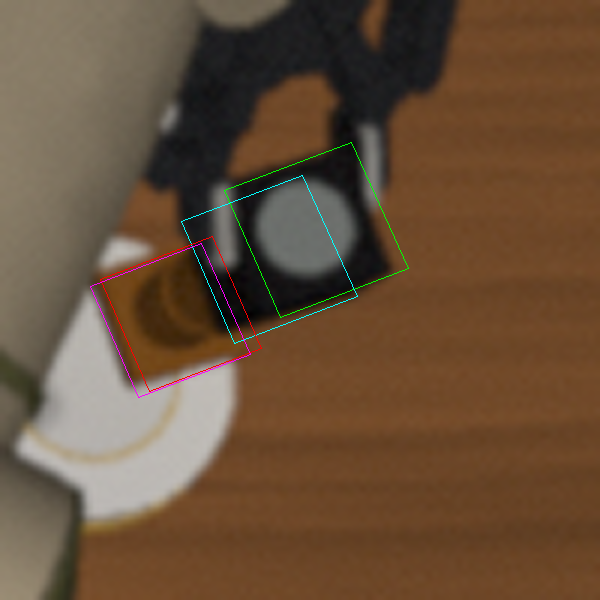

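View pics/o_w.png

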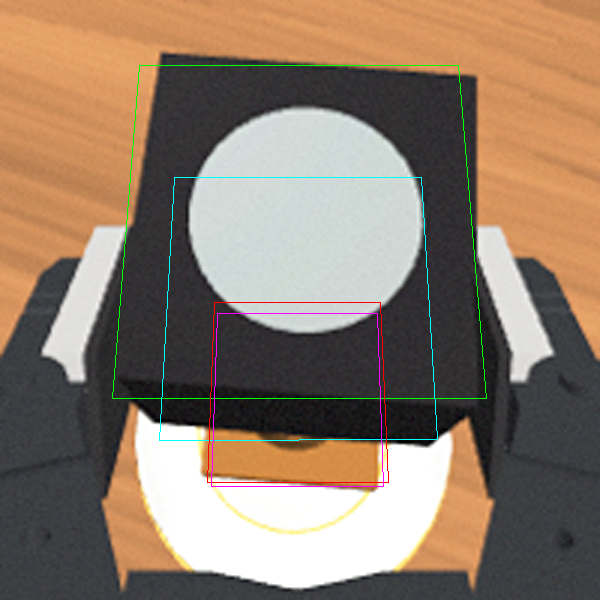

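```bash
python3 - <<'E'
from ov import *
from kin import *
from scipy.optimize import least_squares
s_p=np.array([.4885,-.3084,.2867]);R=np.array([[-0.3461, 0.6635, -0.6633], [0.9382, 0.2446, -0.2448], [-0.0002, -0.7071, -0.7072]])
c=s_p-.008*R[:,2];J=R[:,0];N=np.cross([0,0,1],J)
w=dict(np.load("wrist10.npz"));t=dict(np.load("top10.npz"))
W=lambda x,y:np.array([180+x/3-.33,180+y/3-.33]);T=lambda x,y:np.array([420+x/6-.4,130+y/6-.4])
# body frame: z = tube x(up), x=J, y=N ; wrist image: right is -? determine by projection
B0=np.c_[J,N,[0,0,1]]
for a,b in((1,1),(1,-1),(-1,-1),(-1,1)): print(a,b,((proj(w,c+B0@[a*.025,b*.025,.025])-180)*3).round())
def model(v,X): return c+v[:3]+Ro.from_rotvec(v[3:]).as_matrix()@B0@np.array(X)
ctr=.0
def corner(px,h):  # nearest predicted for sign
    best=min(((a,b) for a in(1,-1) for b in(1,-1)),key=lambda ab:np.linalg.norm(proj(w,c+B0@[ab[0]*.025,ab[1]*.025,h])-px));return [best[0]*.025,best[1]*.025,h]
obs=[]
for p,h in [((160,53),.025),((476,77),.025),((472,413),.025),((117,378),.025),((155,422),-.025),((430,445),-.025),((202,475),-.131),((378,490),-.131)]:
    px=W(*p);obs.append((w,px,corner(px,h)))
obs.append((w,W(305,219),[0,0,.025]));obs.append((t,T(306,228),[0,0,.025]))
r=least_squares(lambda v:np.concatenate([proj(i,model(v,X))-p for i,p,X in obs]),np.zeros(6))
print(r.x[:3].round(4),np.degrees(r.x[3:]).round(2));print(r.fun.reshape(-1,2).round(1).tolist())
a=Ro.from_rotvec(r.x[3:]).as_matrix()[:,2];print("axis",a,"foot",model(r.x,[0,0,-.145]),"grip",model(r.x,[0,0,0]))
print("axis in tool",R.T@a)
# plate from original top image, ring
i=dict(np.load("top.npz"))
p=cv2.resize(i["pixels"][160:225,400:470],None,fx=8,fy=8,interpolation=cv2.INTER_CUBIC);cv2.imwrite("pics/pl.png",p)
E
```

```text
1 1 [457.  64.]
1 -1 [485. 397.]
-1 -1 [111. 397.]
-1 1 [138.  64.]
[-0.0011  0.0006 -0.0025] [-0.34 -0.28 -4.63]
[[0.9, 1.0], [-0.2, 0.9], [1.4, -1.5], [-2.1, -0.1], [0.1, 0.8], [-0.5, 0.9], [-0.3, -0.7], [0.5, -0.6], [0.5, -0.4], [0.9, 1.0]]
axis [-0.00462708  0.00611831  0.99997058] foot [ 0.4933752  -0.3067146   0.14485549] grip [ 0.49270427 -0.30582745  0.28985122]
axis in tool [ 0.00714163 -0.70865273 -0.70560781]
```

View pics/pl.png

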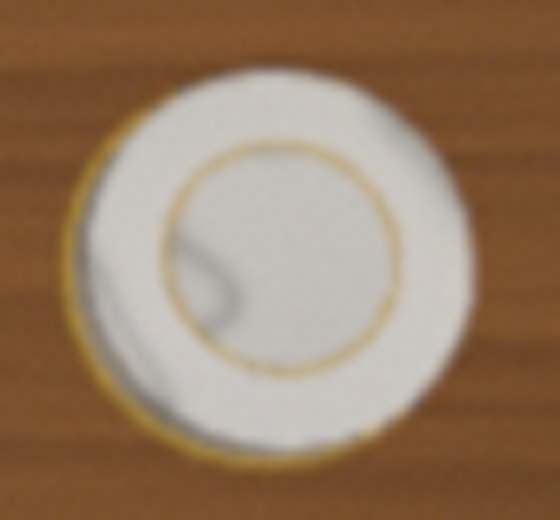

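Tube axis within 0.5° of vertical in the hand (rolled 4.6° about its own axis, harmless). Foot at (0.493,-0.307) and plate centre at (0.491,-0.3085). Descending most of the way.

jog_arm(
  dr=[
    [0, 0, 0],
    [0, 0, 0],
    [0, 0, 0],
    [0, 0, 0],
    [0, 0, 0],
    [0, 0, 0],
    [0, 0, 0],
    [0, 0, 0],
    [0, 0, 0],
    [0, 0, 0],
  ],
  slide=[
    [-0.001, 0.003, 0.007],
    [0, 0.011, 0.011],
    [0, 0.014, 0.014],
    [0, 0.014, 0.014],
    [0, 0.011, 0.011],
    [0, 0.008, 0.008],
    [0, 0.005, 0.005],
    [0, 0.003, 0.003],
    [0, 0, 0],
    [0, 0, 0],
  ],
  gripper=[-1, -1, -1, -1, -1, -1, -1, -1, -1, -1],
)

```text
time_s: 20.95
position: [0.4863, -0.3104, 0.1868]
tool_rot: [[-0.346, 0.664, -0.663], [0.938, 0.244, -0.245], [-0.001, -0.707, -0.708]]
ft_force: [-0.0, -0.2, -2.4]
grip_width: 0.0493
```

```bash
python3 - <<'E'
from rig import observe, viewer
from h import *
s=observe();q=s["q"];print(s["time_s"],q.round(2),s["position"].round(4),s["tool_rot"].round(4).tolist(),s["ft_force"],s["grip_width"])
for n in ("scene","wrist"):
  i=viewer.get_image(n);cv2.imwrite(f"pics/{n}11.png",i["pixels"]);np.savez(f"{n}11.npz",**i)
p=cv2.imread("pics/scene11.png");cv2.imwrite("pics/s11.png",cv2.resize(p[150:270,70:230],None,fx=5,fy=5,interpolation=cv2.INTER_CUBIC))
E
```

```text
20.95 [ -29.77   42.65   54.93  -35.44  110.87 -144.36] [ 0.4863 -0.3104  0.1868] [[-0.3461, 0.6641, -0.6627], [0.9382, 0.2443, -0.2452], [-0.001, -0.7066, -0.7076]] [-0.01566836 -0.20798822 -2.38028449] 0.04934735990966182
```

View pics/s11.png

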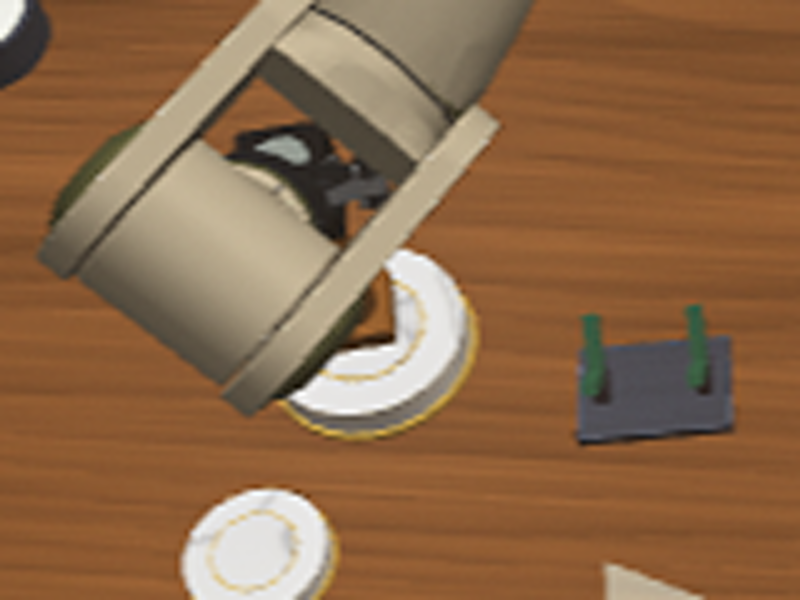

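View pics/wrist11.png

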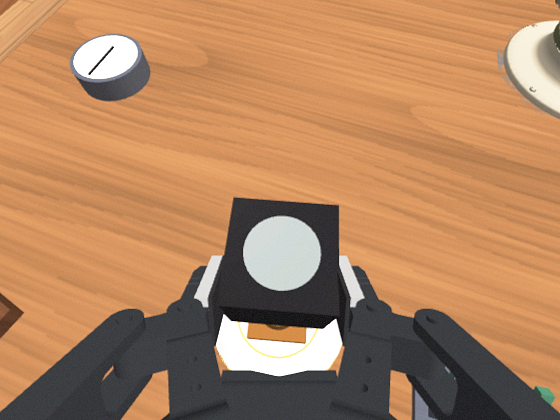

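Foot centred over the brass ring (ring centre u≈278, foot u≈277.5), gap about 15 mm. Creeping down.

jog_arm(
  dr=[
    [0, 0, 0],
    [0, 0, 0],
    [0, 0, 0],
    [0, 0, 0],
    [0, 0, 0],
    [0, 0, 0],
    [0, 0, 0],
    [0, 0, 0],
    [0, 0, 0],
    [0, 0, 0],
  ],
  slide=[
    [0, 0.002, 0.002],
    [0, 0.002, 0.002],
    [0, 0.001, 0.001],
    [0, 0.001, 0.001],
    [0, 0.0005, 0.0005],
    [0, 0.0005, 0.0005],
    [0, 0.0005, 0.0005],
    [0, 0.0005, 0.0005],
    [0, 0, 0],
    [0, 0, 0],
  ],
  gripper=[-1, -1, -1, -1, -1, -1, -1, -1, -1, -1],
)

```text
time_s: 22.05
position: [0.4862, -0.3103, 0.175]
tool_rot: [[-0.346, 0.663, -0.663], [0.938, 0.245, -0.245], [-0.0, -0.707, -0.707]]
ft_force: [-0.6, -0.1, -2.1]
grip_width: 0.0494
```

jog_arm(
  dr=[
    [0, 0, 0],
    [0, 0, 0],
    [0, 0, 0],
    [0, 0, 0],
    [0, 0, 0],
    [0, 0, 0],
    [0, 0, 0],
    [0, 0, 0],
    [0, 0, 0],
    [0, 0, 0],
  ],
  slide=[
    [0, 0.0005, 0.0005],
    [0, 0, 0],
    [0, 0.0005, 0.0005],
    [0, 0, 0],
    [0, 0.0005, 0.0005],
    [0, 0, 0],
    [0, 0, 0],
    [0, 0, 0],
    [0, 0, 0],
    [0, 0, 0],
  ],
  gripper=[-1, -1, -1, -1, -1, -1, -1, -1, -1, -1],
)

```text
time_s: 23.05
position: [0.4862, -0.3103, 0.1729]
tool_rot: [[-0.346, 0.663, -0.663], [0.938, 0.245, -0.245], [-0.0, -0.707, -0.707]]
ft_force: [0.1, 0.9, -1.8]
grip_width: 0.0494
```

jog_arm(
  dr=[
    [0, 0, 0],
    [0, 0, 0],
    [0, 0, 0],
    [0, 0, 0],
    [0, 0, 0],
    [0, 0, 0],
    [0, 0, 0],
    [0, 0, 0],
    [0, 0, 0],
    [0, 0, 0],
  ],
  slide=[
    [0, 0.0005, 0.0005],
    [0, 0, 0],
    [0, 0, 0],
    [0, 0.0005, 0.0005],
    [0, 0, 0],
    [0, 0, 0],
    [0, 0, 0],
    [0, 0, 0],
    [0, 0, 0],
    [0, 0, 0],
  ],
  gripper=[-1, -1, -1, -1, -1, -1, -1, -1, -1, -1],
)

```text
time_s: 24.05
position: [0.4862, -0.3103, 0.1714]
tool_rot: [[-0.346, 0.663, -0.663], [0.938, 0.245, -0.245], [-0.0, -0.707, -0.707]]
ft_force: [-0.4, 0.5, -1.3]
grip_width: 0.0494
```

```bash
python3 - <<'E'
from rig import observe, viewer
from h import *
s=observe();print(s["time_s"],s["position"].round(4),s["ft_force"],s["wrist_torque"])
i=viewer.get_image("wrist");cv2.imwrite("pics/w12.png",cv2.resize(i["pixels"][180:380,180:380],None,fx=3,fy=3,interpolation=cv2.INTER_CUBIC))
E
```

```text
24.05 [ 0.4862 -0.3103  0.1714] [-0.35615363  0.50132047 -1.32258946] [ 0.22889653 -0.55926317 -0.02072206]
```

View pics/w12.png

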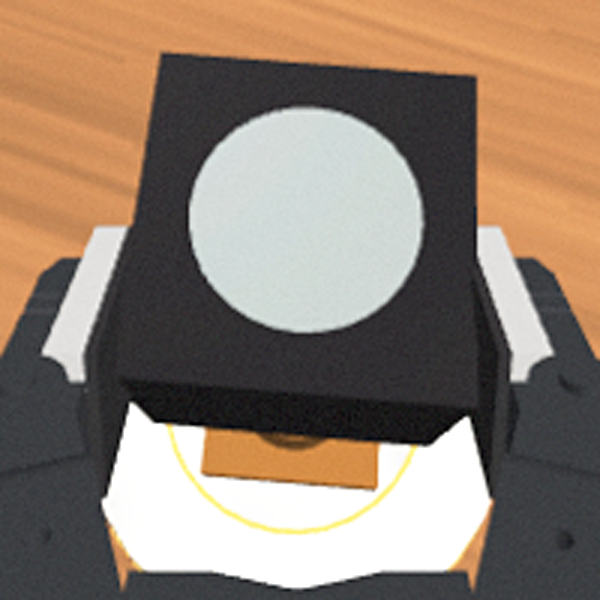

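jog_arm(
  dr=[
    [0, 0, 0],
    [0, 0, 0],
    [0, 0, 0],
    [0, 0, 0],
    [0, 0, 0],
    [0, 0, 0],
    [0, 0, 0],
    [0, 0, 0],
    [0, 0, 0],
    [0, 0, 0],
  ],
  slide=[
    [0, 0.0005, 0.0005],
    [0, 0, 0],
    [0, 0, 0],
    [0, 0, 0],
    [0, 0, 0],
    [0, 0, 0],
    [0, 0, 0],
    [0, 0, 0],
    [0, 0, 0],
    [0, 0, 0],
  ],
  gripper=[-1, -1, -1, -1, -1, -1, -1, -1, -1, -1],
)

```text
time_s: 25.1
position: [0.4862, -0.3103, 0.1707]
tool_rot: [[-0.346, 0.663, -0.663], [0.938, 0.245, -0.245], [-0.0, -0.707, -0.707]]
ft_force: [-0.4, 0.4, -1.5]
grip_width: 0.0494
```

jog_arm(
  dr=[
    [0, 0, 0],
    [0, 0, 0],
    [0, 0, 0],
    [0, 0, 0],
    [0, 0, 0],
    [0, 0, 0],
    [0, 0, 0],
    [0, 0, 0],
    [0, 0, 0],
    [0, 0, 0],
  ],
  slide=[
    [0, 0.0005, 0.0005],
    [0, 0, 0],
    [0, 0, 0],
    [0, 0, 0],
    [0, 0, 0],
    [0, 0, 0],
    [0, 0, 0],
    [0, 0, 0],
    [0, 0, 0],
    [0, 0, 0],
  ],
  gripper=[-1, -1, -1, -1, -1, -1, -1, -1, -1, -1],
)

```text
time_s: 26.1
position: [0.4862, -0.3104, 0.1706]
tool_rot: [[-0.346, 0.664, -0.663], [0.938, 0.244, -0.245], [-0.001, -0.707, -0.707]]
ft_force: [1.4, 1.2, 5.8]
grip_width: 0.0494
```

```bash
python3 - <<'E'
from rig import observe
s=observe();print(s["time_s"],s["position"].round(4),s["ft_force"],s["wrist_torque"])
E
```

```text
26.1 [ 0.4862 -0.3104  0.1706] [1.40592047 1.17714513 5.84351304] [ 0.05432039  0.19244934 -0.05465737]
```

Contact at 5.8 N. Letting go slowly.

jog_arm(
  dr=[
    [0, 0, 0],
    [0, 0, 0],
    [0, 0, 0],
    [0, 0, 0],
    [0, 0, 0],
    [0, 0, 0],
    [0, 0, 0],
    [0, 0, 0],
    [0, 0, 0],
    [0, 0, 0],
  ],
  slide=[
    [0, 0, 0],
    [0, 0, 0],
    [0, 0, 0],
    [0, 0, 0],
    [0, 0, 0],
    [0, 0, 0],
    [0, 0, 0],
    [0, 0, 0],
    [0, 0, 0],
    [0, 0, 0],
  ],
  gripper=[0.18, 0.22, 0.26, 0.3, 0.4, 0.5, 0.7, 0.9, 1, 1],
)

```text
time_s: 27.1
position: [0.4862, -0.3103, 0.17]
tool_rot: [[-0.346, 0.663, -0.663], [0.938, 0.245, -0.245], [-0.0, -0.707, -0.707]]
ft_force: [0.2, -0.4, 0.2]
grip_width: 0.0854
```

```bash
python3 - <<'E'
from rig import observe, viewer
from h import *
s=observe();print(s["time_s"],s["position"].round(4),s["ft_force"],s["grip_width"])
i=viewer.get_image("wrist");cv2.imwrite("pics/w13.png",i["pixels"])
E
```

```text
27.1 [ 0.4862 -0.3103  0.17  ] [ 0.18904659 -0.3662016   0.17239234] 0.08535269699634222
```

View pics/w13.png

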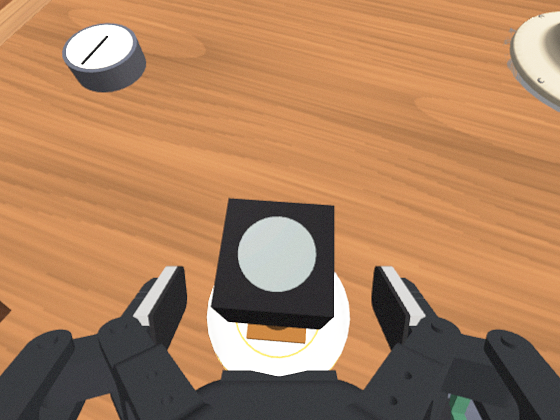

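Tube stands free (eyepiece at (277,255)), fingers open with clear gaps on both sides. Retreating along the tool axis.

jog_arm(
  dr=[
    [0, 0, 0],
    [0, 0, 0],
    [0, 0, 0],
    [0, 0, 0],
    [0, 0, 0],
    [0, 0, 0],
    [0, 0, 0],
    [0, 0, 0],
    [0, 0, 0],
    [0, 0, 0],
  ],
  slide=[
    [0, 0, -0.005],
    [0, 0, -0.015],
    [0, 0, -0.02],
    [0, 0, -0.02],
    [0, 0, -0.02],
    [0, 0, -0.02],
    [0, 0, -0.02],
    [0, 0, 0],
    [0, 0, 0],
    [0, 0, 0],
  ],
  gripper=[1, 1, 1, 1, 1, 1, 1, 1, 1, 1],
)

```text
time_s: 28.15
position: [0.5652, -0.2811, 0.2541]
tool_rot: [[-0.346, 0.662, -0.664], [0.938, 0.245, -0.244], [0.001, -0.708, -0.706]]
ft_force: [0.7, 0.3, 0.1]
grip_width: 0.0853
```

jog_arm(
  dr=[
    [0, 0, 0],
    [0, 0, 0],
    [0, 0, 0],
    [0, 0, 0],
    [0, 0, 0],
    [0, 0, 0],
    [0, 0, 0],
    [0, 0, 0],
    [0, 0, 0],
    [0, 0, 0],
  ],
  slide=[
    [0, -0.01, 0],
    [0, -0.02, 0],
    [0, -0.02, 0],
    [0, -0.02, 0],
    [0, -0.02, 0],
    [0, 0, 0],
    [0, 0, 0],
    [0, 0, 0],
    [0, 0, 0],
    [0, 0, 0],
  ],
  gripper=[1, 1, 1, 1, 1, 1, 1, 1, 1, 1],
)

```text
time_s: 29.15
position: [0.5064, -0.3028, 0.3178]
tool_rot: [[-0.347, 0.663, -0.664], [0.938, 0.246, -0.245], [0.001, -0.708, -0.707]]
ft_force: [0.6, -0.1, -0.0]
grip_width: 0.0852
```

```bash
python3 - <<'E'
from rig import observe, viewer
from h import *
s=observe();print(s["time_s"],s["position"].round(4),s["ft_force"],s["grip_width"])
i=viewer.get_image("scene");cv2.imwrite("pics/s14.png",cv2.resize(i["pixels"][110:290,60:300],None,fx=3.1,fy=3.1,interpolation=cv2.INTER_CUBIC));np.savez("s14.npz",**i)
i=viewer.get_image("wrist");cv2.imwrite("pics/w14.png",i["pixels"]);np.savez("w14.npz",**i)
i=viewer.get_image("top");cv2.imwrite("pics/t14.png",i["pixels"]);np.savez("t14.npz",**i)
E
```

```text
29.15 [ 0.5064 -0.3028  0.3178] [ 0.56415724 -0.14989855 -0.00514103] 0.08515701074335105
```

View pics/s14.png

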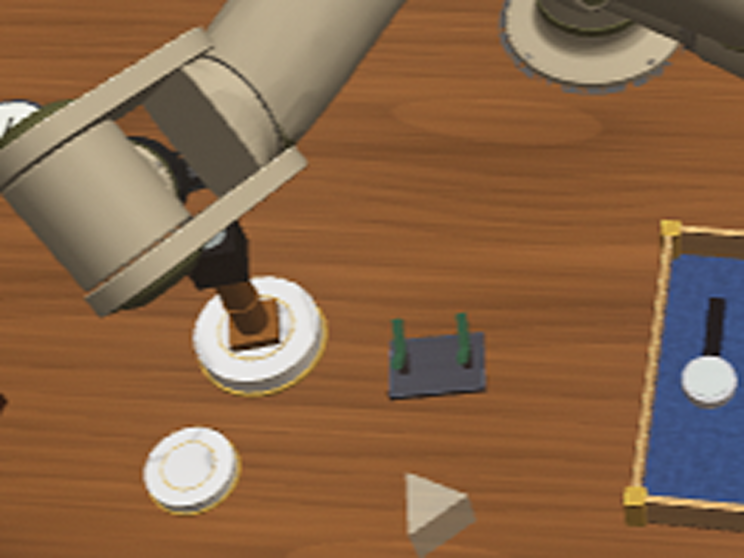

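View pics/w14.png

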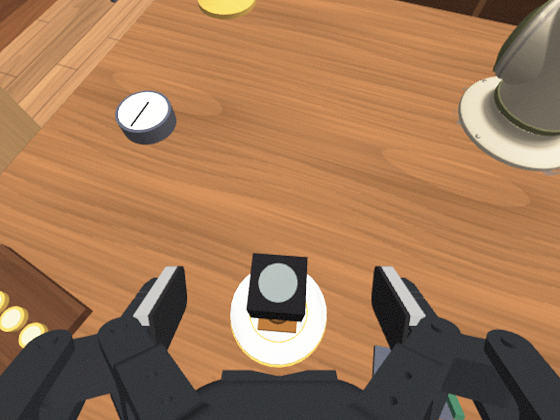

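View pics/t14.png

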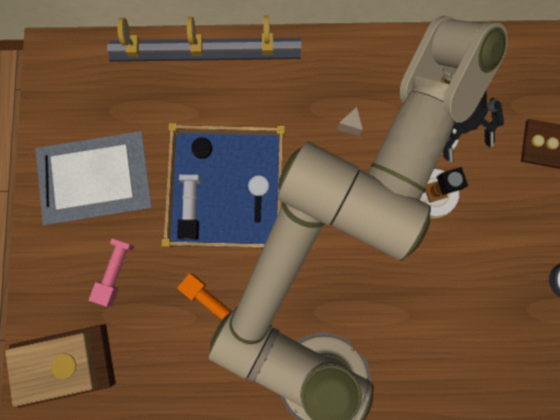

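Scene and wrist views show the tube standing inside the brass ring (scene crop: foot at (254,325), ring at (258,330)). The prism and crate parts are unmoved in the top view. One numeric check, then hand-in.

```bash
python3 - <<'E'
from h import *
w=dict(np.load("w14.npz"));t=dict(np.load("t14.npz"))
print("eyepiece top wrist",ray(w,278,283,.2),"top",ray(t,455.5,180,.2))
# plate centre from rim in wrist image
P=np.array([ray(w,u,v,.03)[:2] for u,v in [(231,312),(326,311),(278,362),(243,340),(313,340)]])
A=np.c_[2*P,np.ones(len(P))];s=np.linalg.lstsq(A,(P**2).sum(1),rcond=None)[0];print("plate",s[:2],"r",np.sqrt(s[2]+s[:2]@s[:2]))
E=[ray(w,u,v,.03) for u,v in [(258,331),(297,332)]];print("foot near edge",E,np.linalg.norm(E[0]-E[1]))
f=np.array([np.cos(np.radians(20+4.6-9.2)),np.sin(np.radians(15.4)),0]);print("foot ctr est",np.mean(E,0)-.025*f)
a=t["pixels"][110:140,335:370].astype(int)
b=cv2.imread("pics/top0.png")[110:140,335:370].astype(int);print("prism diff",abs(a-b).mean())
E
```

```text
eyepiece top wrist [ 0.49221595 -0.30863314  0.2       ] top [ 0.49052273 -0.30814162  0.2       ]
plate [ 0.48663396 -0.31014914] r 0.0630241372866004
foot near edge [array([ 0.52330004, -0.32504947,  0.03      ]), array([ 0.50679144, -0.27670787,  0.03      ])] 0.05108271819487061
foot ctr est [ 0.49094336 -0.30751757  0.03      ]
prism diff 6.714285714285714
```

```bash
python3 - <<'E'
from h import *
from rig import env
t=np.load("t14.npz")["pixels"].astype(np.float32).mean(2);b=cv2.imread("pics/top0.png").astype(np.float32).mean(2)
for n,(y0,y1,x0,x1) in dict(prism=(100,145,330,375),crate=(130,240,170,275)).items(): print(n,cv2.phaseCorrelate(b[y0:y1,x0:x1].copy(),t[y0:y1,x0:x1].copy()))
env.close_job()
E
```

```text
prism ((0.46823049407906936, 0.4844142113784642), 0.9761144087049696)
crate ((-0.03371763938341843, -0.0326087751010391), 0.9757776916762929)
the job is handed in; nothing more can be done
```

I lifted the bronze sight tube out of the crate by its waist, laid it in the V-rest and let go. I then took it by the eyepiece at 45°, gave the wrist a half turn and stood it on the larger marble plate. The job is handed in at about 29 s of the 64 s.

**In the V-rest:** after release, the middle of the waist measured about 3 mm from the rest's middle. The tube lay within about 1.5° of the rest's axis. The height reading was consistent with it lying level, and the fingers were fully open and clear.

**On the plate:**
- The eyepiece top measured (0.491, -0.308) and the foot centre (0.491, -0.308), so the tube stands upright to within the measuring error.
- The two plate-centre measurements disagree a little: (0.491, -0.3085) and (0.487, -0.310). Either way the foot is within about 5 mm of the middle.
- The wrist force reading after contact was about 6 N, and it is now about zero with the gripper open and clear.

**The other parts:** the crate contents have not moved in the top view. The prism shows an apparent shift of about 0.5 pixel (1–2 mm), which I put down to the small crop. Nothing came near it.

**One disagreement:** the tube was rolled about 4.6° around its own axis in the eyepiece grip. This does not affect how upright it stands.

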